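# Unload the plated armour plates onto the lacing stand

### The arm

A 6-joint arm with a two-finger parallel gripper is mounted at the origin on the work surface. World frame = base frame: x ahead of the robot, y to its left, z up, the work surface at z = 0. Lengths are in m, angles in rad, forces in N, time in s.
With the tool pointing down it reaches from about 0.375 to 0.9 m from the base axis. Payload 3.1 kg.
Tool frame: the origin (TCP) lies at the very end of the fingers, on their centre line; the grasp point (between the pads) lies 19 mm behind it; z points along the fingers, y is the line along which they close (so a half turn about z gives the same grasp; the last joint's range is limited). The gripper opens to 85 mm and grips with 20 to 120 N. Pads are 22 mm wide; open, the fingers measure 114 mm over their backs; the gripper's body (76 mm by 85 mm) begins 54 mm behind the grasp point. The pads swing forward as they close: fully open they stand 13 mm farther back than shut.
Start: joints at [1.155, 0.527, 1.433, -0, 1.181, -0.178], TCP at [0.147, 0.607, 0.231] pointing down, gripper open.
Joint ranges: [-3.08, 3.08], [-0.75, 2.2], [0.22, 2.44], [-1.43, 4.57], [0, 2.65], [-2.85, 2.85]. Speed limits (rad/s): [2.79, 2.79, 3.14, 3.14, 3.14, 3.14].

### API

Orientations are given as a unit quaternion [x, y, z, w].
In Python, from station import telemetry, snapshot, ticket gives the robot as it stands.
- The arm moves only by the tool move_arm, never from a script. Its argument "commands" is text: rows parted by semicolons, each of 7 numbers parted by spaces: the shift along the tool's x, y, z in mm, then the turn, a rotation vector about the tool's x, y, z in degrees, then the opening, from -1 (shut) to 1 (fully open). A call has exactly 5 rows; each row is the pose to reach, as a shift and turn from the pose commanded when the call began, along the tool's axes at that moment; what a row does not reach only later rows make up. A row lasts 1/8 s, in which the tool goes at most 62.5 mm and 10.7 degrees, less where a joint would pass 70% of its speed; a pose out of reach is approached as far as the arm can. A call with a gripper value outside its range is refused whole. The fingers move at their own pace and stop on an object; "grip_force" is the grip in N (left out, the last holds). Time passes only in rows, so rows that repeat a pose let the fingers close, or fill a call up. It gives the time, the measured TCP pose, the force, the opening and the grip force at its end, in the units of the state.
- telemetry.sense(): the state, without advancing time (a new reading comes with each control period).
- snapshot(name): name is "side" or "top" or "wrist"; returns a dict with "image" (384x512x3 uint8, red, green, blue), "fx", "fy", "cx", "cy" (pixels), "pose" (4x4, takes a point from camera to world coordinates). Camera axes: x right, y down, z forward; pixel columns grow to the right and rows downward; lengths in m; the calibration is good to about 2 mm. A picture is of the moment at which its call begins. There is no depth.
- ticket.sign_off(): hands the job in; it is judged then, once.
The state is a dict: "t": time; "q": joint angles; "qd": joint speeds; "tau": joint torques, N m; "tcp_pos": TCP position; "tool_rot": TCP orientation; "force": force on the tool from outside, world axes, zero at the start; "ft_torque": the same for the moment, N m; "finger_gap": opening from 0.0 (shut) to 1.0 (fully open); "gripper_force": force on a finger pad.
Only numpy, scipy, OpenCV 4.12 (cv2) and the standard library are available. Lean on these libraries where they do the work, as an engineer would, in place of code of your own. Each camera call takes 0.05 s, during which the arm holds its last target. There are 200 camera calls.

### The job

The armour plates are back in their transit rack and are wanted on the sloped lacing stand: unclip the keeper bar and put it aside, slide each plate up out of its slot and stand it on the stand's ledge, rim up, leaning back flat against the rest, side by side without overlapping. Then clip the keeper bar back on the empty rack, pressed fully home, and let go of everything. The lacquer is fresh, so never let a plate touch the bench, and leave the other things on the bench where they are.

Things in the scene. Friction and masses are not known exactly. Their poses are not given: they have to be found in the camera images.
- rack: Light-blue plastic transit rack, fixed, base 92 (x) x 244 (y) mm. Origin: centre of its underside; z up, y along the row of slots. Four slots at y = -63, -21, 21, 63 mm hold plates upright with their thickness along the rack's y; rims of standing plates are at z = 117 mm. End posts at y = +-97 to +-109 mm carry the keeper bar; clip tops at z = 160 mm
- slot_floor (a point): Middle of the rack's slot floor, z = 12 mm, axes as the rack. Each slot is a pair of upright grooves 8 mm wide that take the plate's side edges and reach 63 mm above this floor: a plate comes free after rising 65 mm. In the middle of the rack the faces of the plates are bare between the grooves
- bar_seat (a point): Where the origin of the clipped keeper bar lies: rack z = 119 mm, axes as the rack. On the end posts, flared ears (2 mm play each side in x, up to 20 mm above this point) guide the bar down onto its seats
- clip_nose (a point): Centre of the rolled nose (9 mm radius) of the sprung steel clip outside the rack's +y post; its mirror image is at -y. The noses overhang the bar's ends by 2 mm and give way outwards: the bar snaps out when lifted straight up with about 10 to 15 N in all, and snaps in when pressed straight down about as hard
- keeper: Keeper bar: aluminium bar 24 (x) x 216 (y) x 8 (z) mm with an upright red grip 14 (x) x 44 (y) mm in the middle, from z = 8 to 36 mm; about 140 g. Origin: centre of the bar's underside; y along the bar. Starts clipped on the rack, at bar_seat, 2 mm above the plates' rims, so that no plate can come out. Stands steadily on the bench, grip up
- plate0: Flat lacquered armour plate (black), 5 (x) x 56 (y) x 105 (z) mm, about 90 g, both faces alike, with a gilt rim bead 8 thick (x) x 8 tall along its whole top edge (z 97 to 105 mm). Origin: middle of the bottom edge; x through the thickness, y along the width, z up to the rim. None if absent. Starts upright in one of the rack's slots
- plate1: Flat lacquered armour plate (dark red), 5 (x) x 56 (y) x 105 (z) mm, about 90 g, both faces alike, with a gilt rim bead 8 thick (x) x 8 tall along its whole top edge (z 97 to 105 mm). Origin: middle of the bottom edge; x through the thickness, y along the width, z up to the rim. None if absent. Starts upright in one of the rack's slots
- plate2: Flat lacquered armour plate (dark blue), 5 (x) x 56 (y) x 105 (z) mm, about 90 g, both faces alike, with a gilt rim bead 8 thick (x) x 8 tall along its whole top edge (z 97 to 105 mm). Origin: middle of the bottom edge; x through the thickness, y along the width, z up to the rim. None if absent. Starts upright in one of the rack's slots
- plate3: Flat lacquered armour plate (dark green), 5 (x) x 56 (y) x 105 (z) mm, about 90 g, both faces alike, with a gilt rim bead 8 thick (x) x 8 tall along its whole top edge (z 97 to 105 mm). Origin: middle of the bottom edge; x through the thickness, y along the width, z up to the rim. None if absent. Starts upright in one of the rack's slots
- stand: Wooden lacing stand, fixed, base 130 (x) x 290 (y) mm. Origin: centre of its underside; z up, y along the ledge, open side to -x. A plate at rest has its origin at about x = -14, z = 63 mm and its z axis leaning 0.42 rad from vertical towards the stand's +x, its width along y. End stops at y = +-139 mm: room for four plates at 66 mm pitch
- ledge_corner (a point): Middle of the inner corner line of ledge and rest (stand x = -12, y = 0, z = 62 mm), axes as the stand. The rest rises 62 mm from it along its slope, leaning back (to +x) 0.42 rad from vertical. The ledge is square to the rest, so it slopes down towards it, is 16 mm deep and ends in a lip 8 mm high
- bead_jar: Small jar, 36 mm across, 50 mm tall, origin under its centre; leave alone
- paste_tin: Steel tin, 60 mm across, 40 mm tall, origin under its centre; leave alone
- hammer: Small hammer lying down, 200 mm long along its x, leave alone
- brush: Brush lying down, 170 mm long along its x, leave alone
- screwdriver: Screwdriver lying down, 170 mm long along its x, leave alone
- ring_bowl: White bowl, 90 mm across, 35 mm tall, origin under its centre; leave alone
- helmet: Miniature black helmet with brass horns, 100 mm across, 80 mm tall, origin under its centre; leave alone
Mind the look-alikes: they are no part of the job. Leave any turquoise look-alike of the plate3 alone.

How it is judged:
On the way, in this order (a step that is already met when the one before it is completed fails the run):
1. the keeper bar is unclipped and off the rack ((z of keeper in the frame of rack above 0.15 m or horizontal distance between keeper and rack above 0.08 m)), for 0.2 s.
2. every plate leans on the stand, side by side (x of plate0 in the frame of stand between -0.033 and -0.006 m and z of plate0 in the frame of stand between 0.056 and 0.078 m and y of plate0 in the frame of stand between -0.118 and 0.118 m and angle between the z axis of plate0 and the z axis of stand, either way round between 0.3 and 0.56 rad and angle between each of plate0, plate1, plate2, plate3's own z axis and vertical below 0.7 rad and angle between the y axis of each of plate0, plate1, plate2, plate3 and the y axis of stand, either way round below 0.14 rad and linear speed of each of plate0, plate1, plate2, plate3 below 0.02 m/s and x of plate1 in the frame of stand between -0.033 and -0.006 m and z of plate1 in the frame of stand between 0.056 and 0.078 m and y of plate1 in the frame of stand between -0.118 and 0.118 m and angle between the z axis of plate1 and the z axis of stand, either way round between 0.3 and 0.56 rad and x of plate2 in the frame of stand between -0.033 and -0.006 m and z of plate2 in the frame of stand between 0.056 and 0.078 m and y of plate2 in the frame of stand between -0.118 and 0.118 m and angle between the z axis of plate2 and the z axis of stand, either way round between 0.3 and 0.56 rad and x of plate3 in the frame of stand between -0.033 and -0.006 m and z of plate3 in the frame of stand between 0.056 and 0.078 m and y of plate3 in the frame of stand between -0.118 and 0.118 m and angle between the z axis of plate3 and the z axis of stand, either way round between 0.3 and 0.56 rad and distance between plate0 and plate1 above 0.05 m and distance between each of plate0, plate1 and plate2 above 0.05 m and distance between each of plate0, plate1, plate2 and plate3 above 0.05 m), for 0.3 s.
At the end, for the whole second after the job is handed in: All plates rim up on the ledge, leaning on the rest (0.30-0.56 rad from the stand's z, within 0.14 rad of the ledge line, origins 50 mm apart or more and within 118 mm of mid-ledge); keeper clipped home (4 mm in height, 6 mm sideways, 0.06 rad); all released and at rest (all of step 2 and z of keeper in the frame of rack between 0.115 and 0.123 m and horizontal distance between keeper and rack below 0.006 m and angle between the y axis of keeper and the y axis of rack, either way round below 0.06 rad and angle between keeper's own z axis and vertical below 0.06 rad and linear speed of keeper below 0.02 m/s); the robot touches nothing.
It fails at once if one of the other things on the bench is moved more than 30 mm (distance of any of bead_jar, paste_tin, hammer, brush, screwdriver, ring_bowl, helmet from where it was at the start of the episode above 0.03 m).
It fails at once if a plate lands on the bench (height (world z) of any of plate0, plate1, plate2, plate3 below 0.008 m).
Of plate0, plate1, plate2, plate3 only 3 to 4 are there at a start; the rules pass over those that are not, and their reading is None.
At some moment in a run one of keeper may be knocked a few centimetres aside while the robot is not near it.
It also fails if it takes over 208 s, if anything falls off the work surface, if the arm or the gripper's body presses on something with over 40 N, if the wrist force passes 120 N, or if a joint passes its speed limit or range.

## Working session

There is one attempt and no reset: what is moved stays moved. The work goes in short steps, Python scripts to look and compute and a tool call to move; the robot and the scene stay as the last step left them, time stands still between calls to the robot, and variables do not carry over. Pictures are saved under pics/ and viewed, at most 14 in all, crops included, and the job is handed in when it is done.

Besides the shell and the picture viewer there is one more tool, called as name(argument=value, ...) on one line, values as JSON. move_arm: Moves the arm, as the interface text tells. Its arguments: {"type":"object","properties":{"commands":{"type":"string"},"grip_force":{"type":"number"}},"required":["commands"]}

```bash
ls; mkdir -p pics
cat > h.py <<'E'
import numpy as np, cv2, json
from scipy.spatial.transform import Rotation as R
from station import telemetry, snapshot, ticket
def shot(n,f):
    s=snapshot(n); cv2.imwrite(f'pics/{f}.png',s['image'][:,:,::-1])
    np.savez(f'pics/{f}.npz',**{k:np.array(v) for k,v in s.items()}); return s
def load(f): return np.load(f'pics/{f}.npz')
def ray(s,u,v):
    T=s['pose']; d=T[:3,:3]@np.array([(u-s['cx'])/s['fx'],(v-s['cy'])/s['fy'],1]); return T[:3,3],d
def onz(s,u,v,z):
    o,d=ray(s,u,v); return o+d*(z-o[2])/d[2]
def tri(*obs):
    A=0;b=0
    for s,u,v in obs:
        o,d=ray(s,u,v); d=d/np.linalg.norm(d); P=np.eye(3)-np.outer(d,d); A=A+P; b=b+P@o
    x=np.linalg.solve(A,b); return x
def proj(s,p):
    T=s['pose']; c=T[:3,:3].T@(np.asarray(p)-T[:3,3]); return np.array([s['fx']*c[0]/c[2]+s['cx'],s['fy']*c[1]/c[2]+s['cy']])
E
python3 - <<'E'
from h import *
st=telemetry.sense(); print({k:np.round(v,3).tolist() for k,v in st.items()})
for n in('top','side','wrist'):
    s=shot(n,n+'0'); print(n,s['fx'],np.round(s['pose'],3).tolist())
a=cv2.imread('pics/top0.png');cv2.imwrite('pics/top0b.png',cv2.resize(a,(800,600),interpolation=cv2.INTER_CUBIC))
a=cv2.imread('pics/side0.png');cv2.imwrite('pics/side0b.png',cv2.resize(a,(800,600),interpolation=cv2.INTER_CUBIC))
E
```

```text
pics
{'t': 0.0, 'q': [1.154, 0.528, 1.434, 0.0, 1.181, -0.179], 'qd': [-0.0, -0.002, 0.001, -0.001, 0.001, 0.002], 'tau': [-0.002, -44.235, -17.803, -0.0, 0.008, 0.0], 'tcp_pos': [0.147, 0.607, 0.23], 'tool_rot': [0.119, 0.993, -0.001, -0.0], 'force': [-0.848, 0.699, -0.264], 'ft_torque': [0.029, -0.009, -0.084], 'gripper_force': 0.0, 'finger_gap': 1.001}
top 419.8108237065125 [[0.017, -0.975, 0.222, 0.245], [-1.0, -0.016, 0.008, -0.009], [-0.004, -0.222, -0.975, 1.432], [0.0, 0.0, 0.0, 1.0]]
side 425.2599426424126 [[0.806, -0.346, 0.481, -0.225], [-0.592, -0.435, 0.679, -1.072], [-0.026, -0.832, -0.555, 1.005], [0.0, 0.0, 0.0, 1.0]]
wrist 312.72613552016213 [[0.235, 0.922, 0.307, 0.069], [0.972, -0.222, -0.076, 0.625], [-0.002, 0.316, -0.949, 0.372], [0.0, 0.0, 0.0, 1.0]]
```

View pics/top0b.png

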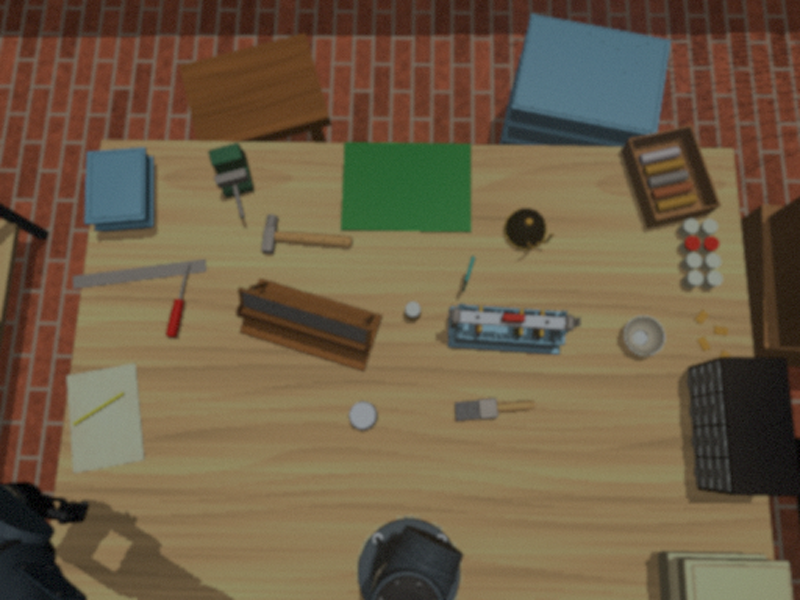

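View pics/side0b.png

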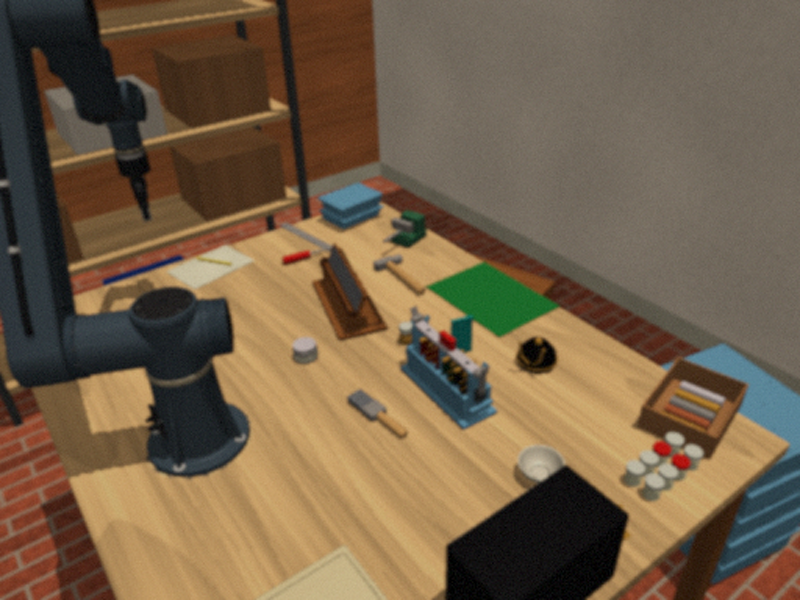

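Top view (800×600): stand at about (310,323), rack with keeper at (512,330), red grip at (513,318), and a turquoise look-alike at (466,275). The side view confirms that the look-alike stands behind the rack. Next I'll enlarge both and get rough world positions.

Run:
```python
from h import *
t=load('top0');s=load('side0');k=512/800
a=t['image'][170:245,145:385,::-1]; b=s['image'][150:275,190:330,::-1]
A=cv2.resize(a,(800,250),interpolation=cv2.INTER_CUBIC);B=cv2.resize(b,(392,350),interpolation=cv2.INTER_CUBIC)
c=np.zeros((600,800,3),np.uint8);c[:250]=A;c[250:,:392]=B
w=cv2.resize(load('wrist0')['image'][:,:,::-1],(408,306));c[250:556,392:]=w
cv2.imwrite('pics/c1.png',c)
print('grip tri',tri((t,513*k,318*k),(s,448*k,340*k)))
for n,u,v in(('standc',310,323),('rackc',507,335),('tin',362,416),('jar',413,311),('brush',490,409),('helmet',526,228),('bowl',643,337),('turq',466,275)): print(n,onz(t,u*k,v*k,0.03).round(3))
```

```text
grip tri [ 0.50278698 -0.20414515  0.14056026]
standc [0.505 0.221 0.03 ]
rackc [ 0.486 -0.206  0.03 ]
tin [0.308 0.101 0.03 ]
jar [ 0.536 -0.002  0.03 ]
brush [ 0.327 -0.168  0.03 ]
helmet [ 0.73  -0.253  0.03 ]
bowl [ 0.486 -0.5    0.03 ]
turq [ 0.619 -0.118  0.03 ]
```

View pics/c1.png

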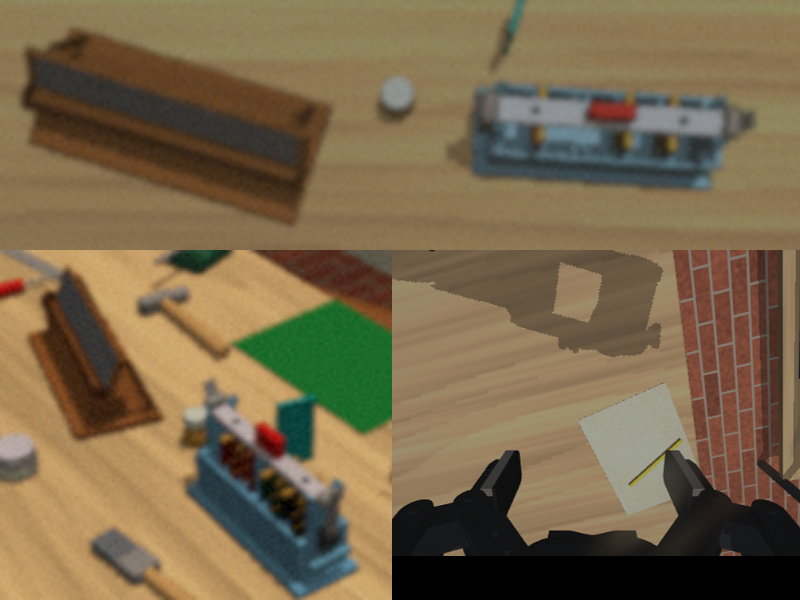

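```bash
cat >> h.py <<'E'
def down(deg):
    c,s=np.cos(np.radians(deg)),np.sin(np.radians(deg)); return np.array([[c,s,0],[s,-c,0],[0,0,-1.]])
CMD='cmd.json'
def cur():
    st=telemetry.sense(); return np.array(st['tcp_pos']),R.from_quat(st['tool_rot']).as_matrix(),st
def plan(*targets):
    """from the measured pose: shift mm / turn deg for each successive call (p,Rm)"""
    p,M,st=cur()
    for q,N in targets:
        q=np.array(q);n=int(max(1,np.ceil(np.linalg.norm(R.from_matrix(M.T@N).as_rotvec(degrees=True))/52)))
        rv=R.from_matrix(M.T@N).as_rotvec()/n; p0=p.copy()
        for i in range(n):
            q1=p0+(q-p0)*(i+1)/n
            print('  shift',np.round(M.T@(q1-p)*1000,1),'turn',np.round(np.degrees(rv),1))
            M=M@R.from_rotvec(rv).as_matrix();p=q1
        print(' ->',q.round(4))
E
python3 - <<'E'
from h import *
plan(([.30,.50,.40],down(120)),([.47,.16,.40],down(74)),([.55,.26,.40],down(74)))
E
```

```text
shift [-173.9  -68.2 -169.4] turn [-0.1  0.  46.4]
 -> [0.3 0.5 0.4]
  shift [-379.4  -22.8   -0. ] turn [ 0. -0. 46.]
 -> [0.47 0.16 0.4 ]
  shift [118.2  49.3   0. ] turn [ 0.  0. -0.]
 -> [0.55 0.26 0.4 ]
```

move_arm(commands="-35 -14 -34 0 0 9.3 1; -70 -27 -68 0 0 18.6 1; -104 -41 -102 0 0 27.9 1; -139 -54 -136 0 0 37.2 1; -174 -68 -170 0 0 46.4 1")

```text
t: 0.78
tcp_pos: [0.301, 0.4994, 0.4021]
tool_rot: [0.502, 0.865, -0.0, -0.0]
force: [0.8, 0.1, -0.1]
finger_gap: 1.001
gripper_force: 0.0
```

move_arm(commands="-55 -4 0 0 0 9.2 1; -110 -7 0 0 0 18.4 1; -165 -11 0 0 0 27.6 1; -220 -14 0 0 0 36.8 1; -270 -18 0 0 0 46 1")

```text
t: 1.4
tcp_pos: [0.42, 0.2556, 0.4011]
tool_rot: [0.8, 0.599, -0.0, 0.0]
force: [1.0, 0.9, 0.4]
finger_gap: 1.002
gripper_force: 0.0
```

Run:
```python
from h import *
p,M,st=cur(); print(st['t'],p.round(4),M.round(3).tolist(),np.round(st['q'],2))
s=shot('wrist','w1');cv2.imwrite('pics/w1b.png',cv2.resize(s['image'][:,:,::-1],(800,600),interpolation=cv2.INTER_CUBIC))
```

```text
1.4 [0.42   0.2556 0.4011] [[0.281, 0.96, -0.0], [0.96, -0.281, -0.0], [-0.0, -0.0, -1.0]] [ 0.32  0.17  1.5  -0.    1.46  0.6 ]
```

View pics/w1b.png

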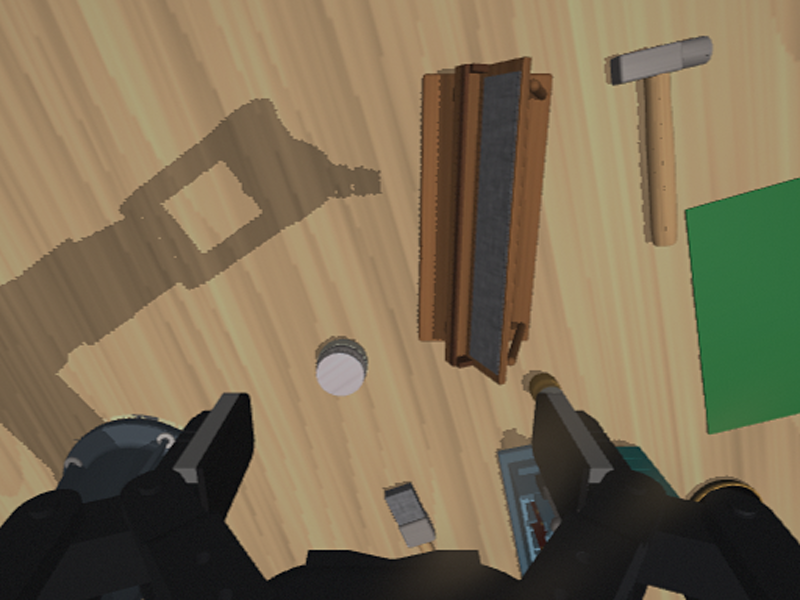

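The stand is clear at wrist pixels (415–552, 57–383): lip on the left, towards the robot, and the grey rest to its right, rising away from it. I'll take one more stand view, then two of the rack.

move_arm(commands="-6 20 0 0 0 0 1; -12 40 0 0 0 0 1; -18 60 0 0 0 0 1; -30 100 0 0 0 0 1; -30 100 0 0 0 0 1")

```text
t: 2.08
tcp_pos: [0.5101, 0.1999, 0.4006]
tool_rot: [0.799, 0.601, -0.0, 0.0]
force: [0.7, 0.4, 0.2]
finger_gap: 1.001
gripper_force: 0.0
```

Run:
```python
from h import *
p,M,st=cur(); print(st['t'],p.round(4),np.round(st['q'],2))
shot('wrist','w2')
plan(([.44,-.17,.40],down(-4)),([.44,-.24,.36],down(-4)))
```

```text
2.075 [0.5101 0.1999 0.4006] [ 0.17  0.27  1.38 -0.    1.49  0.45]
  shift [-187.6   18.3    0.3] turn [-0.  0. 39.]
  shift [-134.3  132.2    0.3] turn [-0.  0. 39.]
 -> [ 0.44 -0.17  0.4 ]
  shift [ 4.9 69.8 40. ] turn [-0. -0.  0.]
 -> [ 0.44 -0.24  0.36]
```

move_arm(commands="-38 4 0 0 0 8 1; -76 8 0 0 0 16 1; -114 12 0 0 0 24 1; -150 15 0 0 0 32 1; -188 18 0 0 0 39 1")

```text
t: 2.75
tcp_pos: [0.4721, 0.0153, 0.4014]
tool_rot: [0.954, 0.3, 0.0, -0.0]
force: [-0.0, 0.2, -0.7]
finger_gap: 1.004
gripper_force: 0.0
```

move_arm(commands="-27 27 0 0 0 8 1; -54 53 0 0 0 16 1; -80 80 0 0 0 24 1; -134 132 0 0 0 39 1; -134 132 0 0 0 39 1")

```text
t: 3.38
tcp_pos: [0.4382, -0.1718, 0.4013]
tool_rot: [0.999, -0.038, -0.0, 0.0]
force: [0.8, 0.9, 0.2]
finger_gap: 0.998
gripper_force: 0.0
```

Run:
```python
from h import *
p,M,st=cur(); print(st['t'],p.round(4),M.round(3).tolist(),np.round(st['q'],2))
s=shot('wrist','w3')
```

```text
3.375 [ 0.4382 -0.1718  0.4013] [[0.997, -0.076, -0.0], [-0.076, -0.997, -0.0], [-0.0, 0.0, -1.0]] [-0.61  0.14  1.55 -0.    1.46  1.04]
```

move_arm(commands="0 17 10 0 0 0 1; 0 35 20 0 0 0 1; 0 55 30 0 0 0 1; 0 80 40 0 0 0 1; 0 80 40 0 0 0 1")

```text
t: 4.05
tcp_pos: [0.4326, -0.2508, 0.3597]
tool_rot: [0.999, -0.036, -0.001, -0.001]
force: [-0.4, 0.2, 0.6]
finger_gap: 0.997
gripper_force: 0.0
```

Run:
```python
from h import *
p,M,st=cur(); print(st['t'],p.round(4),M.round(3).tolist(),np.round(st['q'],2))
s=shot('wrist','w4')
a=load('w2')['image'][:,:,::-1];b=load('w3')['image'][:,:,::-1];c=s['image'][:,:,::-1]
o=np.vstack([np.hstack([cv2.resize(x,(400,300),interpolation=cv2.INTER_AREA) for x in(a,b)]),np.hstack([cv2.resize(c,(400,300),interpolation=cv2.INTER_AREA),np.zeros((300,400,3),np.uint8)])])
cv2.imwrite('pics/m1.png',o)
```

```text
4.05 [ 0.4326 -0.2508  0.3597] [[0.997, -0.072, -0.002], [-0.072, -0.997, 0.002], [-0.002, -0.002, -1.0]] [-0.75  0.22  1.56 -0.    1.37  0.89]
```

View pics/m1.png

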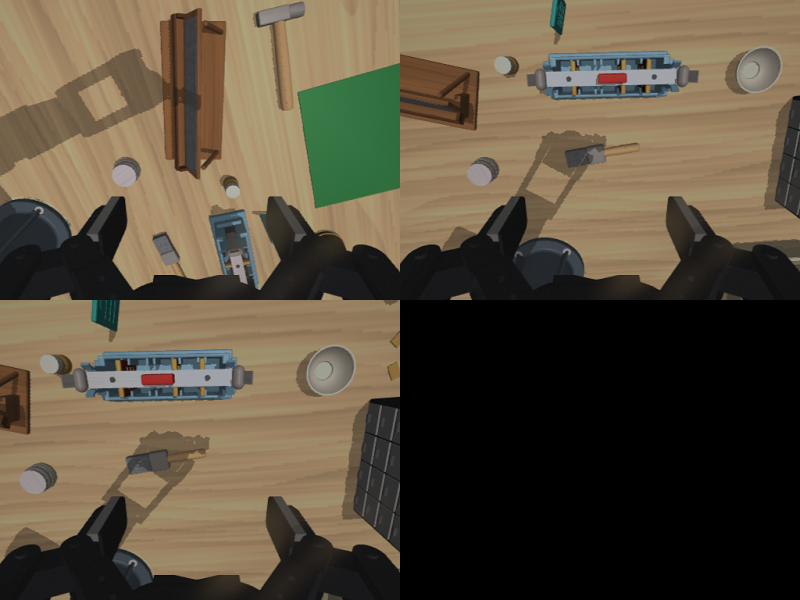

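w2–w4 agree: three plates, showing gilt beads at two right slots and one left slot of the rack, and the red grip at the middle. I'll enlarge the rack from both wrist places for measuring.

Run:
```python
from h import *
a=load('w3')['image'][58:143,150:400,::-1];b=load('w4')['image'][55:140,75:325,::-1]
o=np.vstack([cv2.resize(x,(800,272),interpolation=cv2.INTER_CUBIC) for x in(a,b)])
cv2.imwrite('pics/c2.png',o)
pts=[]
for f in('w3','w4','top0','side0'):
    s=load(f);h=cv2.cvtColor(s['image'],cv2.COLOR_RGB2HSV)
    m=(((h[...,0]<6)|(h[...,0]>174))&(h[...,1]>170)&(h[...,2]>90)).astype(np.uint8)
    n,l,st,c=cv2.connectedComponentsWithStats(m)
    print(f,[(st[i].tolist(),c[i].round(1).tolist()) for i in range(1,n) if st[i,4]>25])
```

```text
w3 [([254, 94, 36, 12, 396], [271.5, 99.8])]
w4 [([181, 95, 41, 13, 510], [201.5, 101.1])]
top0 [([439, 152, 9, 8, 60], [442.6, 155.4]), ([451, 152, 9, 8, 56], [454.4, 155.4]), ([107, 192, 10, 23, 131], [111.7, 203.2]), ([323, 201, 11, 5, 39], [327.8, 203.0])]
side0 [([182, 161, 16, 7, 64], [189.5, 164.1]), ([282, 213, 9, 10, 45], [286.7, 216.8]), ([419, 283, 11, 9, 75], [423.6, 286.7]), ([430, 291, 12, 9, 83], [435.5, 295.0])]
```

View pics/c2.png

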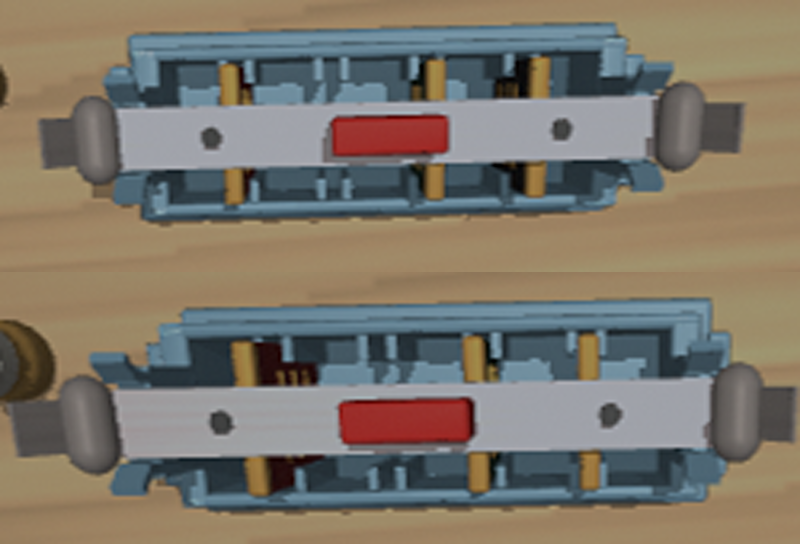

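Run:
```python
from h import *
a=load('w3');b=load('w4')
def A(u,v): return (a,150+(u+.5)/3.2-.5,58+(v+.5)/3.2-.5)
def B(u,v): return (b,75+(u+.5)/3.2-.5,55+(v-272+.5)/3.2-.5)
P={}
for n,x,y in [('gTL',(331,117),(340,402)),('gTR',(447,115),(471,397)),('gBR',(448,151),(473,438)),('gBL',(333,154),(341,444)),('hL',(211,138),(221,423)),('hR',(562,129),(610,415)),
 ('bLt',(120,108),(119,390)),('bLb',(120,170),(120,458)),('bRt',(655,96),(708,378)),('bRb',(658,160),(712,442)),
 ('p1t',(231,64),(244,343)),('p1b',(235,203),(259,492)),('p2t',(435,59),(474,337)),('p2b',(434,197),(480,490)),('p3t',(541,57),(588,335)),('p3b',(535,193),(589,487))]:
    P[n]=tri(A(*x),B(*y)); e=[np.linalg.norm(proj(s,P[n])-[u,v]) for s,u,v in(A(*x),B(*y))]; print(n,(P[n]*1000).round(1),np.round(e,1))
c=np.mean([P[k] for k in('gTL','gTR','gBR','gBL')],0);print('grip c',c)
h=(P['hL']+P['hR'])/2;d=P['hL']-P['hR'];print('holes mid',h,'yaw',np.degrees(np.arctan2(-d[0],d[1])))
d=P['bLt']+P['bLb']-P['bRt']-P['bRb'];print('ends mid',np.mean([P[k] for k in('bLt','bLb','bRt','bRb')],0),'yaw',np.degrees(np.arctan2(-d[0],d[1])),np.linalg.norm(d)/2)
```

```text
gTL [ 511.3 -181.   147.2] [0.2 0.3]
gTR [ 509.2 -225.2  144.2] [0.2 0.2]
gBR [ 496.  -224.7  146.9] [0.1 0.1]
gBL [ 498.1 -180.8  153.3] [0.3 0.4]
hL [ 506.7 -132.7  126.6] [0. 0.]
hR [ 499.6 -272.8  126.4] [0.1 0.1]
bLt [520.7 -97.6 124.8] [0.1 0.1]
bLb [497.4 -95.5 130.5] [0. 0.]
bRt [ 509.7 -307.3  133.1] [0. 0.]
bRb [ 487.2 -307.3  139.4] [1.1 1.2]
p1t [ 533.8 -142.7  116.7] [0.3 0.4]
p1b [ 480.  -138.5  114.6] [0.3 0.4]
p2t [ 530.  -225.1  108.8] [0.1 0.1]
p2b [ 475.2 -222.2  111.9] [0.2 0.2]
p3t [ 527.5 -266.8  115.4] [0.1 0.1]
p3b [ 474.  -263.8  116.6] [0.3 0.3]
grip c [ 0.50366237 -0.20293771  0.14790821]
holes mid [ 0.50317802 -0.20273495  0.12648767] yaw -2.9098449320403503
ends mid [ 0.50373938 -0.20192989  0.1319491 ] yaw -2.8727846460907864 0.21120024797239376
```

Measured heights fit the text: bar top ≈127 mm, grip top ≈150 mm, rims ≈115 mm. The plates are at rack y = +63, −21 and −63, rack centre (0.5035, −0.2025), yaw −2.9°. Now I'll go to the keeper.

Run:
```python
from h import *
a=load('w3');b=load('w4')
for s,c in((a,(271.5,99.8)),(b,(201.5,101.1)),(load('top0'),(327.8,203)),(load('side0'),(286.7,216.8))): print(onz(s,*c,.153).round(4))
plan(([.5035,-.2025,.20],down(-2.9)),([.5035,-.2025,.130],down(-2.9)))
```

```text
[ 0.5037 -0.2026  0.153 ]
[ 0.5036 -0.2035  0.153 ]
[ 0.5007 -0.2     0.153 ]
[ 0.4964 -0.2136  0.153 ]
  shift [ 67.4 -52.1 160.3] turn [-0.1  0.1 -1.2]
 -> [ 0.5035 -0.2025  0.2   ]
  shift [-0. -0. 70.] turn [ 0. -0.  0.]
 -> [ 0.5035 -0.2025  0.13  ]
```

move_arm(commands="17 -13 40 0 0 -0.5 1; 34 -26 80 0 0 -1 1; 50 -39 120 0 0 -1.2 1; 67 -52 160 -0.1 0.1 -1.2 1; 67 -52 160 -0.1 0.1 -1.2 1")

```text
t: 4.72
tcp_pos: [0.5025, -0.1997, 0.1987]
tool_rot: [1.0, -0.023, -0.002, -0.001]
force: [0.3, 0.1, 0.6]
finger_gap: 1.002
gripper_force: 0.0
```

move_arm(commands="0 0 15 0 0 0 1; 0 0 30 0 0 0 1; 0 0 50 0 0 0 1; 0 0 65 0 0 0 1; 0 0 70 0 0 0 1")

```text
t: 5.35
tcp_pos: [0.5031, -0.2024, 0.1305]
tool_rot: [1.0, -0.025, 0.0, 0.001]
force: [-0.7, -0.3, 0.1]
finger_gap: 0.997
gripper_force: 0.0
```

Run:
```python
from h import *
p,M,st=cur(); print(p.round(4),M.round(4).tolist(),np.round(st['force'],1))
plan(([.5035,-.2025,.130],down(-2.9)))
s=shot('wrist','w5');cv2.imwrite('pics/w5b.png',s['image'][150:,:,::-1])
```

```text
[ 0.5031 -0.2024  0.1305] [[0.9988, -0.0498, 0.0005], [-0.0498, -0.9988, -0.0011], [0.0006, 0.0011, -1.0]] [-0.7 -0.3  0.1]
  shift [0.4 0.1 0.5] turn [ 0.1 -0.   0. ]
 -> [ 0.5035 -0.2025  0.13  ]
```

View pics/w5b.png

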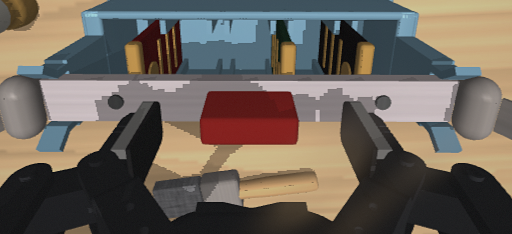

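The grip, at (250,115) in the crop, sits centred between the fingers at (155) and (345). Closing, then lifting.

move_arm(commands="0 0 0 0 0 0 -1; 0 0 0 0 0 0 -1; 0 0 0 0 0 0 -1; 0 0 0 0 0 0 -1; 0 0 0 0 0 0 -1", grip_force=80)

```text
t: 6.02
tcp_pos: [0.5042, -0.2023, 0.1324]
tool_rot: [1.0, -0.025, 0.002, 0.001]
force: [-0.2, 0.7, 6.2]
finger_gap: 0.49
gripper_force: 81.9
```

move_arm(commands="0 0 -3 0 0 0 -1; 0 0 -6 0 0 0 -1; 0 0 -12 0 0 0 -1; 0 0 -20 0 0 0 -1; 0 0 -30 0 0 0 -1")

```text
t: 6.65
tcp_pos: [0.5044, -0.2031, 0.1629]
tool_rot: [1.0, -0.025, 0.002, 0.002]
force: [-0.2, -0.1, -1.2]
finger_gap: 0.498
gripper_force: 84.0
```

move_arm(commands="0 0 -15 0 0 0 -1; 0 0 -30 0 0 0 -1; 0 0 -45 0 0 0 -1; 0 0 -60 0 0 0 -1; 0 0 -60 0 0 0 -1")

```text
t: 7.28
tcp_pos: [0.5044, -0.2028, 0.2229]
tool_rot: [1.0, -0.025, 0.002, 0.002]
force: [-0.0, 0.6, -1.9]
finger_gap: 0.492
gripper_force: 84.0
```

Run:
```python
from h import *
p,M,st=cur(); print(p.round(4),M.round(4).tolist(),np.round(st['force'],1))
plan(([.40,-.06,.22],down(-2.9)),([.40,-.02,.15],down(0)),([.40,-.02,.012],down(0)))
shot('wrist','w6')
```

```text
[ 0.5044 -0.2028  0.2229] [[0.9988, -0.0492, 0.0045], [-0.0492, -0.9988, -0.0038], [0.0047, 0.0036, -1.0]] [-0.   0.6 -1.9]
  shift [-111.3 -137.5    1.9] turn [ 0.2 -0.3  0.1]
 -> [ 0.4  -0.06  0.22]
  shift [ -2.  -39.9  70. ] turn [-0.  -0.  -2.9]
 -> [ 0.4  -0.02  0.15]
  shift [ -0.  -0. 138.] turn [ 0.  0. -0.]
 -> [ 0.4   -0.02   0.012]
```

Keeper is free and held. I'll set it aside at (0.40, −0.055), clear of brush, tin and the stand's corner.

move_arm(commands="-30 -38 0 0 0 0 -1; -60 -75 0 0 0 0 -1; -85 -110 0 0 0 0 -1; -111 -142 2 0.2 -0.3 0 -1; -111 -142 2 0.2 -0.3 0 -1")

```text
t: 7.95
tcp_pos: [0.3961, -0.0522, 0.218]
tool_rot: [1.0, -0.023, -0.004, -0.002]
force: [0.3, -1.8, -1.4]
finger_gap: 0.493
gripper_force: 84.0
```

Run:
```python
from h import *
p,M,st=cur(); print(p.round(4),np.round(st['q'],2))
plan(([.40,-.055,.12],down(0)),([.40,-.055,.0145],down(0)))
# stand base corners: crop for view
a=load('w1')['image'][20:260,250:370,::-1];b=load('w2')['image'][0:240,190:310,::-1]
o=np.hstack([cv2.resize(x,(300,600),interpolation=cv2.INTER_CUBIC) for x in(a,b)])
cv2.imwrite('pics/c3.png',o)
```

```text
[ 0.3961 -0.0522  0.218 ] [-0.41  0.25  1.98  0.    0.92  1.2 ]
  shift [ 4.9  3.  97.9] turn [-0.2  0.5 -2.7]
 -> [ 0.4   -0.055  0.12 ]
  shift [  0.   -0.  105.5] turn [0. 0. 0.]
 -> [ 0.4    -0.055   0.0145]
```

View pics/c3.png

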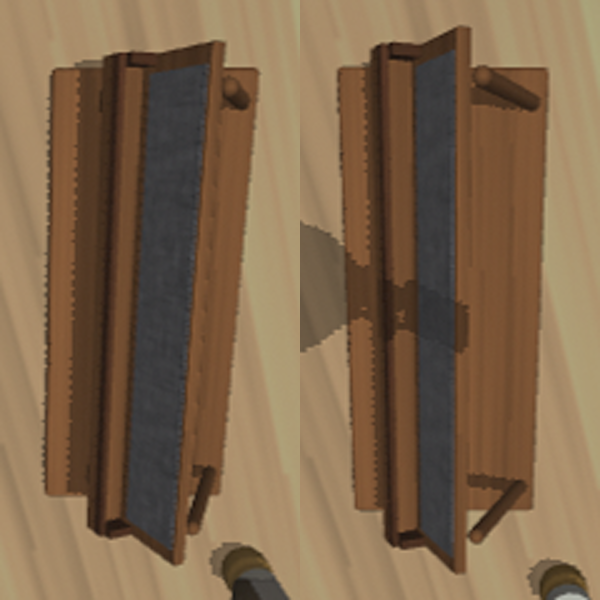

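```bash
cat > st.py <<'E'
from h import *
a=load('w1');b=load('w2')
def A(u,v): return (a,250+(u+.5)/2.5-.5,20+(v+.5)/2.5-.5)
def B(u,v): return (b,190+(u+.5)/2.5-.5,(v+.5)/2.5-.5)
obs=[((55,68),(40,68)),((47,494),(58,508)),((258,70),(248,68)),((218,502),(232,508)),((223,42),(170,27)),((183,563),(166,572)),((108,57),(75,46)),((90,530),(87,545))]
nm=['bFL','bNL','bFR','bNR','rF','rN','lF','lN']
P={}
for n,(x,y) in zip(nm,obs):
    P[n]=tri(A(*x),B(*y)); e=[np.linalg.norm(proj(s,P[n])-[u,v]) for s,u,v in(A(*x),B(*y))]; print(n,(P[n]*1000).round(1),np.round(e,1))
from scipy.optimize import least_squares
def mod(q):
    x,y,t,hb,yr,yl=q; c,s=np.cos(t),np.sin(t)
    xl=-12-16*np.cos(.42)-0*8; zl=62+16*np.sin(.42)
    # lip outer top edge: ledge end + 8 mm along rest direction (outer thickness unknown -> not fitted)
    L=[(-65,145,hb),(-65,-145,hb),(65,145,hb),(65,-145,hb),(-12+62*np.sin(.42),yr,62+62*np.cos(.42)),(-12+62*np.sin(.42),-yr,62+62*np.cos(.42))]
    return [np.array([x+(c*X-s*Y)/1e3,y+(s*X+c*Y)/1e3,Z/1e3]) for X,Y,Z in L]
def res(q):
    r=[]
    for p,(x,y) in zip(mod(q),obs):
        for s,u,v in(A(*x),B(*y)): r+=list(proj(s,p)-[u,v])
    return np.array(r)
f=least_squares(res,[.5,.22,-.28,10,145,145],loss='soft_l1')
print('stand',f.x.round(4),'deg',np.degrees(f.x[2]).round(2));print(res(f.x).reshape(-1,4).round(1))
E
python3 st.py
```

```text
bFL [491.  380.3   7.8] [0.2 0.2]
bNL [410.1 102.    3.9] [0.1 0.1]
bFR [613.1 344.3   7.8] [0.4 0.4]
bNR [531.3  68.   14.6] [1.8 1.8]
rF [565.6 359.3 111.8] [0.1 0.1]
rN [484.9  80.6 113.1] [0.1 0.1]
lF [516.6 373.5  63.4] [0.7 0.7]
lN [434.1  91.1  60.4] [0.7 0.7]
stand [  0.5119   0.2239  -0.2825   3.944  143.4403 145.    ] deg -16.19
[[-1.   0.1 -0.5 -0.2]
 [-0.6 -0.3 -0.7 -0.1]
 [ 0.4 -0.8  0.5  0. ]
 [ 0.6 -3.6  0.5  0. ]
 [ 1.   0.5 -0.3  0.3]
 [ 0.4  0.8 -0.4  0.5]]
```

move_arm(commands="1 1 20 0 0 -0.5 -1; 2 1 40 0 0.2 -1 -1; 3 2 60 -0.1 0.3 -2 -1; 5 3 80 -0.2 0.5 -2.7 -1; 5 3 98 -0.2 0.5 -2.7 -1")

```text
t: 8.57
tcp_pos: [0.4052, -0.0589, 0.1199]
tool_rot: [1.0, -0.001, 0.003, 0.001]
force: [-0.3, 1.2, -1.8]
finger_gap: 0.494
gripper_force: 84.0
```

move_arm(commands="0 0 25 0 0 0 -1; 0 0 50 0 0 0 -1; 0 0 70 0 0 0 -1; 0 0 85 0 0 0 -1; 0 0 95 0 0 0 -1")

```text
t: 9.2
tcp_pos: [0.4055, -0.0589, 0.0246]
tool_rot: [1.0, -0.001, 0.003, 0.001]
force: [0.4, 0.5, -1.6]
finger_gap: 0.494
gripper_force: 84.0
```

Run:
```python
from h import *
p,M,st=cur(); print(p.round(4),np.round(st['force'],1))
plan(([.40,-.055,.0145],down(0)))
```

```text
[ 0.4055 -0.0589  0.0246] [ 0.4  0.5 -1.6]
  shift [-5.6 -3.9 10.1] turn [ 0.1 -0.3 -0.2]
 -> [ 0.4    -0.055   0.0145]
```

move_arm(commands="0 0 4 0 0 0 -1; 0 0 7 0 0 0 -1; 0 0 9 0 0 0 -1; 0 0 10 0 0 0 -1; 0 0 10 0 0 0 -1")

```text
t: 9.82
tcp_pos: [0.4048, -0.0582, 0.016]
tool_rot: [1.0, -0.001, 0.003, 0.001]
force: [-1.3, 0.4, -2.7]
finger_gap: 0.493
gripper_force: 84.0
```

move_arm(commands="0 0 0 0 0 0 0.6; 0 0 0 0 0 0 0.6; 0 0 0 0 0 0 0.6; 0 0 -15 0 0 0 0.6; 0 0 -40 0 0 0 0.6")

```text
t: 10.45
tcp_pos: [0.4039, -0.0579, 0.0558]
tool_rot: [1.0, -0.001, 0.002, 0.0]
force: [0.3, 0.7, -0.1]
finger_gap: 0.797
gripper_force: 0.0
```

move_arm(commands="0 0 -30 0 0 0 -0.3; 0 0 -60 0 0 0 -0.3; 0 0 -90 0 0 0 -0.3; 0 0 -120 0 0 0 -0.3; 0 0 -150 0 0 0 -0.3")

```text
t: 11.08
tcp_pos: [0.4032, -0.0576, 0.2069]
tool_rot: [1.0, -0.001, 0.003, 0.001]
force: [0.6, 0.3, 0.9]
finger_gap: 0.35
gripper_force: 0.0
```

Run:
```python
from h import *
p,M,st=cur(); print(p.round(4),st['finger_gap'])
N=down(-2.9)
plan(([.5003,-.2654,.24],N),([.5003,-.2654,.125],N))
s=shot('wrist','w7')
T=s['pose'];print('tcp in img',proj(s,p),proj(s,p-.019*M[:,2]))
cv2.imwrite('pics/w7b.png',cv2.resize(s['image'][:,:,::-1],(640,480)))
```

```text
[ 0.4032 -0.0576  0.2069] 0.3495422896090176
  shift [ 97.7 207.6 -32.3] turn [ 0.1 -0.3  2.8]
 -> [ 0.5003 -0.2654  0.24  ]
  shift [ -0.   0. 115.] turn [-0. -0. -0.]
 -> [ 0.5003 -0.2654  0.125 ]
tcp in img [248.51179906 255.74169058] [248.16994045 277.08250664]
```

View pics/w7b.png

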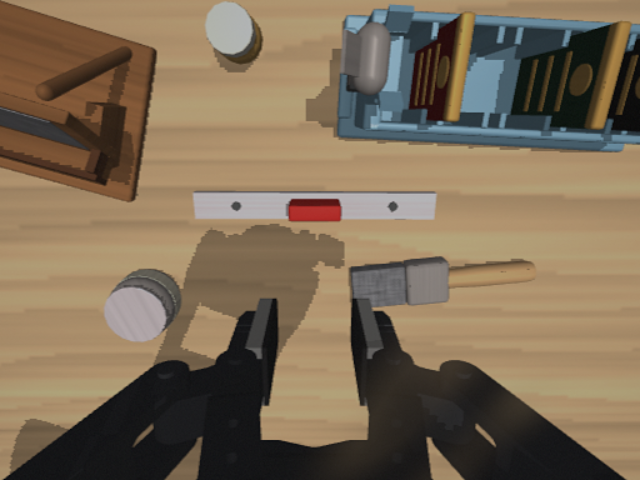

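Keeper rests steadily at (0.40,−0.058), seen at (315,205); the plates visible are dark red, dark green and one dark. Checking the fingertip depth by projection.

Run:
```python
from h import *
s=load('w7');p,M,st=cur()
for d in(-10,-5,0,5,10): print(d,proj(s,p+M@[.011,.015,d/1e3]).round(1),proj(s,p+M@[.011,-.015,d/1e3]).round(1))
print('seen ~',(265*.8,298*.8),(365*.8,298*.8))
```

```text
-10 [282.4 245.2] [217.3 245.1]
-5 [281.5 240.1] [218.4 240. ]
0 [280.6 235.3] [219.4 235.2]
5 [279.7 230.8] [220.4 230.7]
10 [278.9 226.6] [221.3 226.5]
seen ~ (212.0, 238.4) (292.0, 238.4)
```

move_arm(commands="20 42 -16 0 0 0.5 -0.3; 40 84 -32 0 0 1 -0.3; 60 126 -32 0 0 2 -0.3; 80 168 -32 0 0 2.8 -0.3; 98 208 -32 0.1 -0.3 2.8 -0.3")

```text
t: 11.75
tcp_pos: [0.5012, -0.2672, 0.2382]
tool_rot: [1.0, -0.026, -0.0, -0.0]
force: [0.3, 0.5, -0.1]
finger_gap: 0.351
gripper_force: 0.0
```

Run:
```python
from h import *
p,M,st=cur(); print(p.round(4),st['finger_gap'],np.round(st['q'],2))
N=down(-2.9)
plan(([.5003,-.2654,.14],N),([.5003,-.2654,.094],N))
s=shot('wrist','w8')
# predicted bead ends in picture
c=np.array([.5003,-.2654,.117]);x=N[:,0];y=N[:,1]
print([proj(s,c+x*a/1e3+y*b/1e3).round(0).tolist() for a in(-28,28) for b in(-4,4)])
cv2.imwrite('pics/w8b.png',s['image'][:,:,::-1])
```

```text
[ 0.5012 -0.2672  0.2382] 0.3507317610940089 [-0.69  0.44  1.57  0.    1.13  0.94]
  shift [-0.9 -1.7 98.2] turn [-0.  0. -0.]
 -> [ 0.5003 -0.2654  0.14  ]
  shift [ 0.  0. 46.] turn [0. 0. 0.]
 -> [ 0.5003 -0.2654  0.094 ]
[[244.0, 216.0], [252.0, 216.0], [243.0, 155.0], [252.0, 155.0]]
```

View pics/w8b.png

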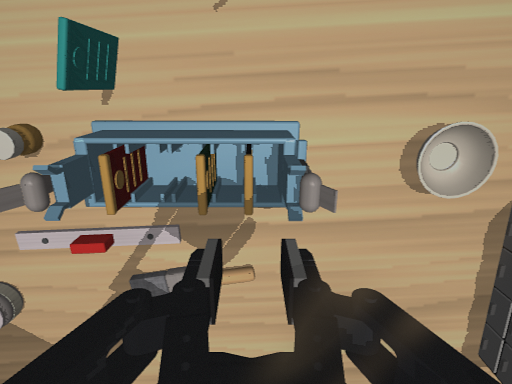

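Prediction and picture agree: the third bead is seen at x≈245–252, y≈155–215, as predicted. The turquoise look-alike at (88,55) stays untouched. Descending on the plate at −63.

move_arm(commands="-1 -2 25 0 0 0 -0.3; -1 -2 50 0 0 0 -0.3; -1 -2 75 0 0 0 -0.3; -1 -2 98 0 0 0 -0.3; -1 -2 98 0 0 0 -0.3")

```text
t: 12.42
tcp_pos: [0.4986, -0.2626, 0.1387]
tool_rot: [1.0, -0.026, -0.002, -0.002]
force: [0.1, 0.1, 0.6]
finger_gap: 0.349
gripper_force: 0.0
```

Run:
```python
from h import *
p,M,st=cur(); print(p.round(4),st['finger_gap'])
plan(([.5003,-.2654,.095],down(-2.9)))
```

```text
[ 0.4986 -0.2626  0.1387] 0.34894737559967487
  shift [ 2.1  2.9 43.7] turn [-0.2  0.3 -0. ]
 -> [ 0.5003 -0.2654  0.095 ]
```

move_arm(commands="1 1 10 0 0 0 -0.3; 2 2 20 -0.1 0.2 0 -0.3; 2 2.5 30 -0.2 0.3 0 -0.3; 2 2.5 40 -0.2 0.3 0 -0.3; 2 2.5 44 -0.2 0.3 0 -0.3")

```text
t: 13.05
tcp_pos: [0.5017, -0.2662, 0.0959]
tool_rot: [1.0, -0.026, 0.002, 0.001]
force: [1.2, 0.4, -0.3]
finger_gap: 0.347
gripper_force: 0.0
```

move_arm(commands="0 0 0 0 0 0 -0.5; 0 0 0 0 0 0 -0.7; 0 0 0 0 0 0 -1; 0 0 0 0 0 0 -1; 0 0 0 0 0 0 -1", grip_force=40)

```text
t: 13.68
tcp_pos: [0.5024, -0.2667, 0.0971]
tool_rot: [1.0, -0.026, 0.003, 0.002]
force: [0.1, 0.6, 3.2]
finger_gap: 0.078
gripper_force: 39.5
```

Run:
```python
from h import *
p,M,st=cur(); print(p.round(4),M.round(3).tolist(),st['finger_gap'],np.round(st['force'],1),np.round(st['q'],2))
s=shot('wrist','w9');cv2.imwrite('pics/w9b.png',s['image'][130:,80:430,::-1])
```

```text
[ 0.5024 -0.2667  0.0971] [[0.999, -0.051, 0.006], [-0.051, -0.999, -0.004], [0.006, 0.004, -1.0]] 0.07809828646161539 [0.1 0.6 3.2] [-0.68  0.64  1.69  0.    0.8   0.94]
```

Gap 0.078 (≈7–8 mm) means the bead is gripped. I'll lift straight up and plan the path to the stand.

move_arm(commands="0 0 -8 0 0 0 -1; 0 0 -20 0 0 0 -1; 0 0 -35 0 0 0 -1; 0 0 -50 0 0 0 -1; 0 0 -65 0 0 0 -1")

```text
t: 14.35
tcp_pos: [0.5019, -0.2664, 0.1632]
tool_rot: [1.0, -0.026, 0.003, 0.002]
force: [-0.0, 0.7, 0.1]
finger_gap: 0.083
gripper_force: 39.2
```

move_arm(commands="0 0 -25 0 0 0 -1; 0 0 -50 0 0 0 -1; 0 0 -80 0 0 0 -1; 0 0 -110 0 0 0 -1; 0 0 -140 0 0 0 -1")

```text
t: 14.98
tcp_pos: [0.5008, -0.2656, 0.3035]
tool_rot: [1.0, -0.026, 0.003, 0.002]
force: [0.3, 0.2, -1.2]
finger_gap: 0.08
gripper_force: 39.2
```

```bash
cat >> h.py <<'E'
SC=np.array([.5119,.2239,0]);SY=-.2825;RC=np.array([.5035,-.2025,0]);RY=np.radians(-2.9)
SR=R.from_euler('z',SY).as_matrix()
PZ=SR@[np.sin(.42),0,np.cos(.42)]; NRM=SR@[-np.cos(.42),0,np.sin(.42)]; SYV=SR@[0,1,0]
def stool():
    z=-PZ; x=SYV; return np.column_stack([x,np.cross(z,x),z])
def spose(ys,off,up,d=.085,dx=0):
    """tcp for plate centre at ledge coord ys (mm), plate mid-plane off mm from rest, bottom up mm above ledge"""
    c=SC+SR@[-.012,ys/1e3,.062]
    return c+NRM*off/1e3+PZ*(up/1e3+d)-SYV*dx/1e3
E
python3 - <<'E'
from h import *
p,M,st=cur(); print(p.round(4),M.round(3).tolist(),st['finger_gap'],st['gripper_force'],np.round(st['q'],2))
N=stool();print(N.round(3).tolist(),spose(66,7,60),spose(66,2.5,0))
plan((spose(10,7,110),N),(spose(66,7,60),N),(spose(66,7,8),N))
shot('wrist','w10');s=shot('side','s1')
E
```

```text
[ 0.5008 -0.2656  0.3035] [[0.999, -0.051, 0.005], [-0.051, -0.999, -0.004], [0.006, 0.004, -1.0]] 0.08020320429026352 39.180872440338135 [-0.68  0.37  1.5   0.    1.27  0.94]
[[0.279, 0.877, -0.392], [0.96, -0.255, 0.114], [0.0, -0.408, -0.913]] [0.56941701 0.27592906 0.19725222] [0.5498672  0.28160365 0.14063196]
  shift [  23.8 -242.7   29.5] turn [ 10.4  -8.1 -37.8]
  shift [ 171.  -167.9   53.9] turn [ 10.4  -8.1 -37.8]
 -> [0.5734 0.2165 0.2429]
  shift [56.  0. 50.] turn [-0.  0.  0.]
 -> [0.5694 0.2759 0.1973]
  shift [ 0. -0. 52.] turn [-0.  0.  0.]
 -> [0.5491 0.2818 0.1498]
```

move_arm(commands="5 -48 6 2.1 -1.6 -7.6 -1; 10 -97 12 4.2 -3.2 -15.1 -1; 14 -146 18 6.2 -4.9 -22.7 -1; 19 -194 24 8.3 -6.5 -30.2 -1; 24 -243 30 10.4 -8.1 -37.8 -1")

```text
t: 15.7
tcp_pos: [0.5371, -0.0229, 0.2702]
tool_rot: [0.947, 0.301, -0.066, -0.089]
force: [0.6, 0.3, -0.9]
finger_gap: 0.08
gripper_force: 39.2
```

move_arm(commands="34 -34 11 2.1 -1.6 -7.6 -1; 68 -67 22 4.2 -3.2 -15.1 -1; 103 -100 32 6.2 -4.9 -22.7 -1; 150 -147 47 9 -7 -32.5 -1; 171 -168 54 10.4 -8.1 -37.8 -1")

```text
t: 16.32
tcp_pos: [0.573, 0.2195, 0.2392]
tool_rot: [0.78, 0.59, -0.126, -0.168]
force: [-0.2, -0.1, -0.4]
finger_gap: 0.079
gripper_force: 39.2
```

move_arm(commands="10 0 10 0 0 0 -1; 25 0 20 0 0 0 -1; 40 0 35 0 0 0 -1; 56 0 45 0 0 0 -1; 56 0 50 0 0 0 -1")

```text
t: 16.95
tcp_pos: [0.5707, 0.2776, 0.1959]
tool_rot: [0.782, 0.588, -0.123, -0.167]
force: [4.2, -0.5, 11.4]
finger_gap: 0.08
gripper_force: 40.8
```

Run:
```python
from h import *
p,M,st=cur(); print(p.round(4),st['finger_gap'],st['gripper_force'],np.round(st['q'],2))
N=stool()
plan((spose(66,7,60),N),(spose(66,7,8),N))
s=shot('wrist','w11');t=shot('side','s2')
o=np.zeros((384,800,3),np.uint8);o[:,:512]=s['image'][:,:,::-1];o[:300,512:800]=cv2.resize(t['image'][130:230,170:266,::-1],(288,300),interpolation=cv2.INTER_CUBIC)
cv2.imwrite('pics/m2.png',o)
# predicted ledge corner ends, rest top
for ys in(-100,66-28,66+28,139): print(ys,proj(s,SC+SR@[-.012,ys/1e3,.062]).round(0),proj(s,SC+SR@[.0133,ys/1e3,.1186]).round(0))
c=p+M[:,2]*.085; print('plate bottom',[proj(s,c+M[:,0]*a/1e3).round(0) for a in(-28,28)])
```

```text
[0.5707 0.2776 0.1959] 0.0802045003898028 40.771944522857666 [0.19 0.73 1.2  0.19 1.59 0.43]
  shift [-1.9 -1.3 -0.9] turn [ 0.1 -0.2  0.2]
 -> [0.5694 0.2759 0.1973]
  shift [ 0. -0. 52.] turn [-0. -0.  0.]
 -> [0.5491 0.2818 0.1498]
-100 [254. 321.] [255. 369.]
38 [255. 206.] [256. 234.]
94 [256. 149.] [257. 165.]
139 [256.  99.] [258. 102.]
plate bottom [array([249., 230.]), array([249., 161.])]
```

View pics/m2.png

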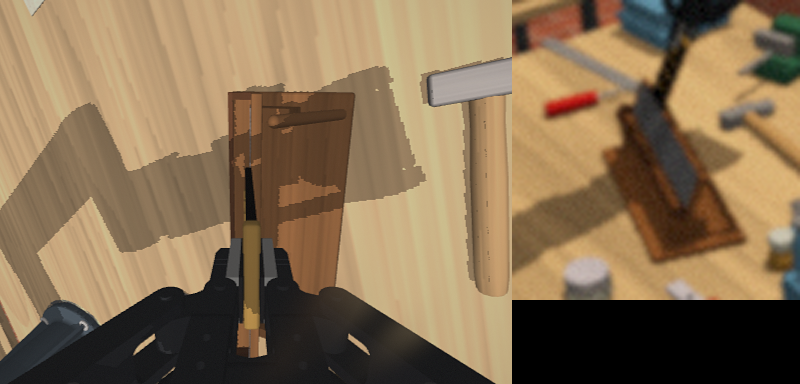

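There is a 12 N push along the plate's axis, so its bottom has probably met the rest's top edge. I had clicked the back top edge of the rest board, not its front edge. I'll back off along the tool and refit.

move_arm(commands="0 0 -6 0 0 0 -1; 0 0 -15 0 0 0 -1; 0 0 -20 0 0 0 -1; 0 -5 -20 0 0 0 -1; 0 -5 -20 0 0 0 -1")

```text
t: 17.68
tcp_pos: [0.5725, 0.2754, 0.2158]
tool_rot: [0.781, 0.588, -0.125, -0.168]
force: [-0.3, 0.6, -0.5]
finger_gap: 0.078
gripper_force: 39.2
```

```bash
cat > st2.py <<'E'
from st import *
obs2=[o for i,o in enumerate(obs[:3])]+[((208,62),(157,52)),((176,547),(157,549)),((223,42),(170,27)),((183,563),(166,572)),((218,502),(232,508))]
def mod2(q):
    x,y,t,hb,yr,yb,th=q; c,s=np.cos(t),np.sin(t); S,C=np.sin(.42),np.cos(.42)
    L=[(-65,145,hb),(-65,-145,hb),(65,145,hb),(-12+62*S,yr,62+62*C),(-12+62*S,-yr,62+62*C),(-12+62*S+th*C,yb,62+62*C-th*S),(-12+62*S+th*C,-yb,62+62*C-th*S),(65,-145,hb)]
    return [np.array([x+(c*X-s*Y)/1e3,y+(s*X+c*Y)/1e3,Z/1e3]) for X,Y,Z in L]
def res2(q):
    r=[]
    for p,(x,y) in zip(mod2(q),obs2):
        for s,u,v in(A(*x),B(*y)): r+=list(proj(s,p)-[u,v])
    return np.array(r)
for w in('base+rest',):
    f=least_squares(res2,[.51,.22,-.28,6,138,145,6],loss='soft_l1'); print(f.x.round(4));print(res2(f.x).reshape(-1,4).round(1))
# rest only
g=least_squares(lambda q:np.r_[res2(q)[12:28],(q[2]+.2825)*100,(q[3]-6)*.1],f.x); print('rest only',g.x.round(4)); print(res2(g.x).reshape(-1,4).round(1))
p,M,st=cur(); print(p.round(4),np.round(st['force'],1),st['finger_gap'])
E
python3 st2.py | tail -20
```

```text
[ 0.4  0.8 -0.4  0.5]]
[  0.5102   0.2248  -0.2823   6.1131 132.5436 143.4525   1.9988]
[[-2.2 -0.3 -1.9 -0.8]
 [-1.6 -0.  -1.9  0.1]
 [-0.4 -1.3 -0.5 -0.6]
 [ 4.7  1.8  3.2  0.1]
 [ 2.5  0.5  2.   2.7]
 [ 0.8  0.2 -0.4  0.1]
 [ 0.3  0.3 -0.4 -0. ]
 [-0.1 -3.4 -0.4  0.2]]
rest only [  0.5065   0.2267  -0.2797   6.     132.0876 143.6442   6.7213]
[[-5.1 -0.7 -4.9 -1.2]
 [-3.6 -0.4 -3.9 -0.3]
 [-3.3 -2.  -3.5 -1.3]
 [ 1.1  1.5 -0.5 -0.2]
 [ 0.  -0.2 -0.6  1.9]
 [ 0.3 -0.5 -0.6 -0.5]
 [ 0.4 -0.7 -0.1 -1. ]
 [-2.1 -3.9 -2.5 -0.3]]
[0.5725 0.2754 0.2158] [-0.3  0.6 -0.5] 0.07765268435546126
```

Run:
```python
from h import *
s=shot('wrist','w12');im=s['image'].astype(int)
p,M,st=cur()
import h
for nm,c in(('A',[.5119,.2239,0]),('B',[.5065,.2267,0])):
    c=np.array(c)
    for xs,z in((.0133,.1186),(-.012,.062),(-.0233,.0758)):
        print(nm,xs,[proj(s,c+SR@[xs,y/1e3,z]).round(1).tolist() for y in(100,120,139)])
for r in (120,):pass
v=[int(proj(s,SC+SR@[.0133,y/1e3,.1186])[1]) for y in(110,130)]
for r in v: print(r,[(u,int(im[r-1:r+2,u].mean(0).sum()/3),int((im[r-1:r+2,u,0]-im[r-1:r+2,u,2]).mean())) for u in range(215,300,2)])
```

```text
A 0.0133 [[264.7, 149.8], [265.1, 123.9], [265.5, 98.0]]
A -0.012 [[262.1, 137.7], [262.4, 116.6], [262.7, 95.8]]
A -0.0233 [[245.6, 138.9], [245.5, 117.4], [245.5, 96.0]]
B 0.0133 [[257.7, 147.7], [257.9, 121.9], [258.2, 96.2]]
B -0.012 [[256.5, 136.1], [256.7, 115.1], [256.8, 94.4]]
B -0.0233 [[239.9, 137.3], [239.7, 115.8], [239.6, 94.6]]
136 [(215, 161, 73), (217, 157, 71), (219, 128, 58), (221, 115, 51), (223, 107, 47), (225, 99, 43), (227, 104, 46), (229, 107, 47), (231, 108, 48), (233, 109, 48), (235, 110, 48), (237, 45, 35), (239, 48, 37), (241, 59, 44), (243, 65, 50), (245, 66, 51), (247, 66, 51), (249, 65, 49), (251, 65, 50), (253, 65, 50), (255, 66, 53), (257, 65, 1), (259, 62, 51), (261, 69, 54), (263, 67, 51), (265, 64, 50), (267, 62, 47), (269, 62, 49), (271, 68, 52), (273, 69, 53), (275, 68, 53), (277, 63, 49), (279, 65, 50), (281, 66, 52), (283, 69, 55), (285, 66, 50), (287, 67, 52), (289, 67, 52), (291, 69, 54), (293, 68, 52), (295, 66, 50), (297, 71, 56), (299, 71, 55)]
110 [(215, 148, 68), (217, 146, 66), (219, 154, 69), (221, 158, 72), (223, 160, 73), (225, 161, 74), (227, 161, 74), (229, 161, 74), (231, 161, 73), (233, 156, 71), (235, 149, 70), (237, 70, 59), (239, 75, 60), (241, 58, 44), (243, 98, 80), (245, 99, 80), (247, 100, 82), (249, 97, 78), (251, 97, 78), (253, 96, 79), (255, 99, 82), (257, 85, 20), (259, 93, 51), (261, 103, 85), (263, 99, 81), (265, 94, 76), (267, 92, 74), (269, 65, 52), (271, 69, 53), (273, 69, 54), (275, 69, 55), (277, 67, 51), (279, 66, 50), (281, 69, 54), (283, 75, 59), (285, 60, 45), (287, 62, 47), (289, 60, 46), (291, 61, 46), (293, 60, 45), (295, 56, 41), (297, 53, 40), (299, 55, 40)]
```

Felt seen edge-on at u≈257–259 and the lip's inner edge at 239 match model B (0.5065, 0.2267). I'll adopt it and proceed.

```bash
sed -i 's/SC=np.array(\[.5119,.2239,0\]);SY=-.2825/SC=np.array([.5065,.2267,0]);SY=-.281/' h.py
cat >> h.py <<'E'
def where(d=.085):
    p,M,st=cur(); c=p+M[:,2]*d-(SC+SR@[-.012,0,.062])
    print('plate off %.1f up %.1f ys %.1f'%tuple(1e3*c@np.array([NRM,PZ,SYV]).T),'force',np.round(st['force'],1),'along NRM/PZ',np.round([st['force']@NRM,st['force']@PZ],1),'gap %.3f'%st['finger_gap'])
E
python3 - <<'E'
from h import *
where();N=stool()
plan((spose(66,7.5,75),N),(spose(66,7.5,8),N))
E
```

```text
plate off 6.2 up 80.5 ys 65.2 force [-0.2 -0.6  0.3] along NRM/PZ [0.2 0.3] gap 0.082
  shift [ 0.9 -1.4  5.5] turn [-0.1 -0.1  0. ]
 -> [0.5694 0.2772 0.2112]
  shift [ 0. -0. 67.] turn [-0. -0. -0.]
 -> [0.5431 0.2848 0.15  ]
```

move_arm(commands="1 -1.5 5 0 0 0 -1; 1 -1.5 12 0 0 0 -1; 1 -1.5 20 0 0 0 -1; 1 -1.5 28 0 0 0 -1; 1 -1.5 28 0 0 0 -1")

```text
t: 18.35
tcp_pos: [0.5601, 0.2798, 0.1897]
tool_rot: [0.781, 0.588, -0.126, -0.168]
force: [-0.2, 0.1, -0.0]
finger_gap: 0.082
gripper_force: 39.2
```

```bash
python3 -c "
from h import *
where();plan((spose(66,7.5,8),stool()))"
```

```text
plate off 7.8 up 51.5 ys 65.9 force [-0.2  0.1 -0. ] along NRM/PZ [ 0.2 -0.1] gap 0.082
  shift [ 0.1  0.2 43.5] turn [-0.2 -0.   0. ]
 -> [0.5431 0.2848 0.15  ]
```

Past the rest's top edge with no contact. Going down to 8 mm above the ledge.

move_arm(commands="0 0 8 0 0 0 -1; 0 0 16 0 0 0 -1; 0 0 25 0 0 0 -1; 0 0 33 0 0 0 -1; 0 0 38 0 0 0 -1")

```text
t: 18.98
tcp_pos: [0.5456, 0.2842, 0.1553]
tool_rot: [0.781, 0.588, -0.125, -0.168]
force: [-0.1, -0.5, -0.8]
finger_gap: 0.079
gripper_force: 39.2
```

```bash
python3 -c "
from h import *
where();plan((spose(66,3,1),stool()))"
```

```text
plate off 7.5 up 14.0 ys 66.2 force [-0.1 -0.5 -0.8] along NRM/PZ [-0.4 -0.7] gap 0.079
  shift [-0.1  4.4 12.9] turn [-0.1 -0.1  0. ]
 -> [0.5443 0.2845 0.1417]
```

move_arm(commands="0 0 4 0 0 0 -1; 0 1 8 0 0 0 -1; 0 2 10 0 0 0 -1; 0 3.5 11 0 0 0 -1; 0 3.5 11 0 0 0 -1")

```text
t: 19.6
tcp_pos: [0.545, 0.2845, 0.1445]
tool_rot: [0.782, 0.588, -0.125, -0.167]
force: [0.0, -0.3, -0.8]
finger_gap: 0.083
gripper_force: 39.2
```

```bash
python3 -c "
from h import *
where()"
```

```text
plate off 3.5 up 3.8 ys 66.4 force [ 0.  -0.3 -0.8] along NRM/PZ [-0.4 -0.7] gap 0.083
```

move_arm(commands="0 0 1 0 0 0 -1; 0 0 2 0 0 0 -1; 0 0 3 0 0 0 -1; 0 0.5 3.5 0 0 0 -1; 0 0.5 3.5 0 0 0 -1")

```text
t: 20.23
tcp_pos: [0.5439, 0.2848, 0.141]
tool_rot: [0.782, 0.588, -0.125, -0.167]
force: [-0.4, -0.7, -0.6]
finger_gap: 0.079
gripper_force: 39.2
```

```bash
python3 -c "
from h import *
where()"
```

```text
plate off 3.3 up 0.1 ys 66.4 force [-0.4 -0.7 -0.6] along NRM/PZ [-0.1 -0.6] gap 0.079
```

move_arm(commands="0 0.5 1 0 0 0 -1; 0 0.5 2 0 0 0 -1; 0 0.5 3 0 0 0 -1; 0 0.5 3.5 0 0 0 -1; 0 0.5 3.5 0 0 0 -1")

```text
t: 20.85
tcp_pos: [0.5442, 0.2849, 0.1404]
tool_rot: [0.782, 0.588, -0.124, -0.167]
force: [0.8, -2.0, 9.7]
finger_gap: 0.083
gripper_force: 40.5
```

```bash
python3 -c "
from h import *
where()"
```

```text
plate off 2.5 up -0.3 ys 66.6 force [ 0.8 -2.   9.7] along NRM/PZ [2.8 9.4] gap 0.083
```

The plate is on the ledge (9 N) and touching the rest, so the model is confirmed. Release and retreat.

move_arm(commands="0 0 -2 0 0 0 -0.9; 0 0 -2 0 0 0 -0.75; 0 0 -2 0 0 0 -0.5; 0 0 -2 0 0 0 -0.3; 0 0 -2 0 0 0 -0.3")

```text
t: 21.48
tcp_pos: [0.5436, 0.2849, 0.1392]
tool_rot: [0.782, 0.588, -0.125, -0.168]
force: [-0.1, -0.6, -0.2]
finger_gap: 0.35
gripper_force: 0.0
```

move_arm(commands="0 0 -10 0 0 0 -0.3; 0 0 -25 0 0 0 -0.3; 0 0 -45 0 0 0 -0.3; 0 0 -70 0 0 0 -0.3; 0 0 -100 0 0 0 -0.3")

```text
t: 22.1
tcp_pos: [0.5836, 0.2732, 0.2325]
tool_rot: [0.782, 0.588, -0.125, -0.167]
force: [-0.1, -0.3, -0.1]
finger_gap: 0.348
gripper_force: 0.0
```

```bash
cat >> h.py <<'E'
def slot(y,z): 
    r=R.from_euler('z',RY).as_matrix(); q=RC+r@[0,y/1e3,0]; q[2]=z; return q
E
python3 - <<'E'
from h import *
where()
s=shot('wrist','w13');o=np.zeros((384,800,3),np.uint8);o[:,:512]=s['image'][:,:,::-1];t=shot('side','s3')
o[:300,512:800]=cv2.resize(t['image'][130:230,170:266,::-1],(288,300),interpolation=cv2.INTER_CUBIC)
cv2.imwrite('pics/m3.png',o)
c=SC+SR@[-.012,.066,.062]+NRM*.0025
print('predicted plate bottom/top corners',[proj(s,c+SYV*a/1e3+PZ*b).round(0).tolist() for a in(-28,28) for b in(0,.105)])
N=down(-2.9)
plan((slot(-21,.26),N),(slot(-21,.14),N),(slot(-21,.095),N))
E
```

```text
plate off 2.7 up 100.5 ys 66.2 force [-0.1 -0.3 -0.1] along NRM/PZ [-0.  -0.1] gap 0.348
predicted plate bottom/top corners [[250.0, 191.0], [250.0, 233.0], [250.0, 140.0], [250.0, 163.0]]
  shift [-250.2   20.8  -24.4] turn [-10.1   7.8  37.8]
  shift [-178.9  174.   -36.7] turn [-10.1   7.8  37.8]
 -> [ 0.5024 -0.2235  0.26  ]
  shift [ -0.   0. 120.] turn [-0.  0. -0.]
 -> [ 0.5024 -0.2235  0.14  ]
  shift [-0. -0. 45.] turn [0. 0. 0.]
 -> [ 0.5024 -0.2235  0.095 ]
```

View pics/m3.png

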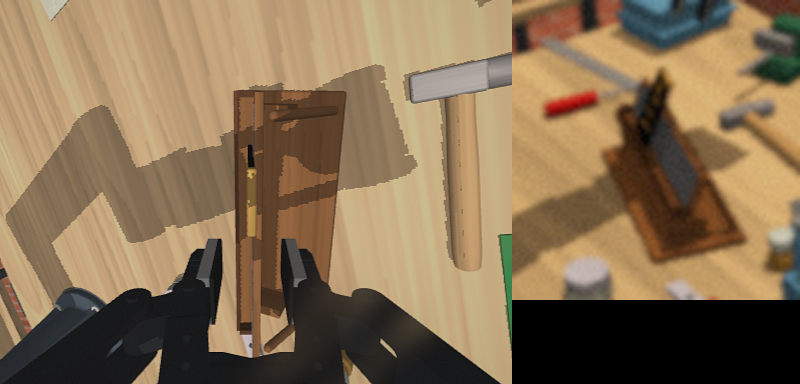

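First plate leans on the rest: bead at (250,168–235) as predicted (163–233). Next plate, at slot −21.

move_arm(commands="-50 4 -5 -2 1.6 7.6 -0.3; -100 8 -10 -4 3.1 15.1 -0.3; -150 12 -15 -6.1 4.7 22.7 -0.3; -200 17 -20 -8.1 6.2 30.2 -0.3; -250 21 -24 -10.1 7.8 37.8 -0.3")

```text
t: 22.82
tcp_pos: [0.5406, 0.0237, 0.2436]
tool_rot: [0.948, 0.297, -0.068, -0.088]
force: [-0.5, 0.3, -0.1]
finger_gap: 0.346
gripper_force: 0.0
```

move_arm(commands="-40 39 -8 -2.2 1.7 8.4 -0.3; -85 82 -17 -4.6 3.6 17.5 -0.3; -130 126 -27 -7.1 5.5 27 -0.3; -179 174 -37 -10.1 7.8 37.8 -0.3; -179 174 -37 -10.1 7.8 37.8 -0.3")

```text
t: 23.45
tcp_pos: [0.4983, -0.2262, 0.2573]
tool_rot: [1.0, -0.027, -0.004, 0.001]
force: [0.1, 0.5, -0.1]
finger_gap: 0.351
gripper_force: 0.0
```

move_arm(commands="0 0 20 0 0 0 -0.3; 0 0 50 0 0 0 -0.3; 0 0 80 0 0 0 -0.3; 0 0 110 0 0 0 -0.3; 0 0 110 0 0 0 -0.3")

```text
t: 24.08
tcp_pos: [0.497, -0.2211, 0.1449]
tool_rot: [1.0, -0.024, -0.007, -0.002]
force: [-1.3, -0.6, 0.2]
finger_gap: 0.349
gripper_force: 0.0
```

Run:
```python
from h import *
p,M,st=cur(); print(p.round(4),st['finger_gap'],np.round(st['force'],1))
N=down(-2.9)
plan((slot(-21,.095),N))
s=shot('wrist','w14');x=N[:,0];y=N[:,1];im=s['image'].astype(int)
for a in(10,25):
    q=slot(-21,.117)+x*a/1e3; u,v=proj(s,q); f=proj(s,q+y*.010)[0]-u; r=int(round(v))
    print('pred u',u,'px/10mm',f,'row',r); 
    g=[(k,int(im[r,k,0]-im[r,k,2])) for k in range(int(u)-16,int(u)+17)]; b=[k for k,w in g if w>45]; print('gilt cols',b[:1],b[-1:],len(b),g[::3])
```

```text
[ 0.497  -0.2211  0.1449] 0.34875421423094316 [-1.3 -0.6  0.2]
  shift [ 6.2  2.3 49.8] turn [-0.2  0.8  0.2]
 -> [ 0.5024 -0.2235  0.095 ]
pred u 252.78772749824546 px/10mm 17.205667521308698 row 207
gilt cols [247] [259] 13 [(236, -27), (239, -26), (242, -26), (245, -32), (248, 100), (251, 115), (254, 115), (257, 111), (260, 1), (263, -28), (266, -27)]
pred u 252.9372115608224 px/10mm 17.68697907758741 row 183
gilt cols [247] [259] 13 [(236, -41), (239, -42), (242, -42), (245, -46), (248, 102), (251, 116), (254, 117), (257, 114), (260, 22), (263, -63), (266, -63)]
```

Bead centre at column 253 against a predicted 252.8. Descend and grip.

move_arm(commands="3 1 5 -0.1 0.4 0.1 -0.3; 6 2 15 -0.2 0.8 0.2 -0.3; 6 2 27 -0.2 0.8 0.2 -0.3; 6 2 40 -0.2 0.8 0.2 -0.3; 6 2 50 -0.2 0.8 0.2 -0.3")

```text
t: 24.75
tcp_pos: [0.5037, -0.2256, 0.096]
tool_rot: [1.0, -0.026, 0.002, 0.002]
force: [0.2, 0.8, -0.0]
finger_gap: 0.346
gripper_force: 0.0
```

move_arm(commands="0 0 0 0 0 0 -0.4; 0 0 0 0 0 0 -0.7; 0 0 0 0 0 0 -1; 0 0 0 0 0 0 -1; 0 0 0 0 0 0 -1")

```text
t: 25.38
tcp_pos: [0.5043, -0.2257, 0.0974]
tool_rot: [1.0, -0.026, 0.003, 0.003]
force: [0.1, 2.7, 1.1]
finger_gap: 0.083
gripper_force: 39.2
```

move_arm(commands="0 0 -8 0 0 0 -1; 0 0 -20 0 0 0 -1; 0 0 -35 0 0 0 -1; 0 0 -50 0 0 0 -1; 0 0 -65 0 0 0 -1")

```text
t: 26.0
tcp_pos: [0.5039, -0.2256, 0.1636]
tool_rot: [1.0, -0.026, 0.003, 0.003]
force: [-0.1, -0.4, -1.0]
finger_gap: 0.084
gripper_force: 39.2
```

move_arm(commands="0 0 -25 0 0 0 -1; 0 0 -50 0 0 0 -1; 0 0 -80 0 0 0 -1; 0 0 -110 0 0 0 -1; 0 0 -140 0 0 0 -1")

```text
t: 26.62
tcp_pos: [0.5027, -0.2245, 0.3039]
tool_rot: [1.0, -0.026, 0.003, 0.003]
force: [0.4, -1.7, -1.5]
finger_gap: 0.08
gripper_force: 39.2
```

Run:
```python
from h import *
p,M,st=cur(); print(p.round(4),M[:,2].round(4),st['finger_gap'],np.round(st['force'],1))
N=stool()
plan((spose(0,8,105),N),(spose(0,8,45),N))
shot('wrist','w15')
```

```text
[ 0.5027 -0.2245  0.3039] [ 0.0057 -0.0055 -1.    ] 0.08005691996588693 [ 0.4 -1.7 -1.5]
  shift [  18.1 -219.    31.5] turn [ 10.4  -8.1 -37.9]
  shift [ 152.3 -152.1   54.1] turn [ 10.4  -8.1 -37.9]
 -> [0.5624 0.2106 0.2387]
  shift [-0. -0. 60.] turn [ 0.  0. -0.]
 -> [0.5389 0.2174 0.184 ]
```

move_arm(commands="4 -44 6 2.1 -1.6 -7.6 -1; 7 -88 13 4.2 -3.2 -15.2 -1; 11 -131 19 6.2 -4.9 -22.7 -1; 14 -175 25 8.3 -6.5 -30.3 -1; 18 -219 31 10.4 -8.1 -37.9 -1")

```text
t: 27.3
tcp_pos: [0.5327, -0.0059, 0.2703]
tool_rot: [0.947, 0.301, -0.065, -0.088]
force: [1.4, -0.1, -0.9]
finger_gap: 0.081
gripper_force: 39.2
```

move_arm(commands="34 -34 12 2.3 -1.8 -8.4 -1; 68 -68 24 4.6 -3.6 -17 -1; 105 -105 37 7.2 -5.6 -26 -1; 152 -152 54 10.4 -8.1 -37.9 -1; 152 -152 54 10.4 -8.1 -37.9 -1")

```text
t: 27.92
tcp_pos: [0.5618, 0.2142, 0.2362]
tool_rot: [0.779, 0.591, -0.126, -0.167]
force: [0.5, -1.1, -1.0]
finger_gap: 0.082
gripper_force: 39.3
```

```bash
python3 -c "
from h import *
where();plan((spose(0,8,45),stool()),(spose(0,7.5,10),stool()))"
```

```text
plate off 8.6 up 102.0 ys 3.2 force [ 0.5 -1.1 -1. ] along NRM/PZ [-1.1 -0.6] gap 0.082
  shift [-3.2  0.5 57. ] turn [-0.1  0.1  0.5]
 -> [0.5389 0.2174 0.184 ]
  shift [-0.   0.5 35. ] turn [0. 0. 0.]
 -> [0.5256 0.2212 0.1518]
```

move_arm(commands="-1 0 10 0 0 0 -1; -2 0.5 22 0 0 0.3 -1; -3 0.5 34 -0.1 0.1 0.5 -1; -3 0.5 46 -0.1 0.1 0.5 -1; -3 0.5 52 -0.1 0.1 0.5 -1")

```text
t: 28.55
tcp_pos: [0.5408, 0.2125, 0.1893]
tool_rot: [0.784, 0.585, -0.125, -0.166]
force: [-0.9, 0.8, -1.5]
finger_gap: 0.081
gripper_force: 39.3
```

```bash
python3 -c "
from h import *
where();plan((spose(0,7.5,10),stool()))"
```

```text
plate off 7.2 up 51.2 ys -4.0 force [-0.9  0.8 -1.5] along NRM/PZ [ 0.4 -1.8] gap 0.081
  shift [ 4.  -0.3 41.2] turn [ 0.  -0.1 -0.5]
 -> [0.5256 0.2212 0.1518]
```

move_arm(commands="1 0 8 0 0 -0.2 -1; 3 0 16 0 0 -0.4 -1; 4 0 25 0 0 -0.4 -1; 4 0 33 0 0 -0.4 -1; 4 0 38 0 0 -0.4 -1")

```text
t: 29.18
tcp_pos: [0.5274, 0.2213, 0.1547]
tool_rot: [0.782, 0.588, -0.124, -0.167]
force: [0.5, 0.3, -0.1]
finger_gap: 0.078
gripper_force: 39.3
```

```bash
python3 -c "
from h import *
where();plan((spose(0,3,-1),stool()))"
```

```text
plate off 7.0 up 13.3 ys 0.7 force [ 0.5  0.3 -0.1] along NRM/PZ [-0.4  0.1] gap 0.078
  shift [-0.6  4.1 14.3] turn [ 0.1 -0.1 -0. ]
 -> [0.5252 0.2213 0.1399]
```

move_arm(commands="0 0 4 0 0 0 -1; 0 1 7 0 0 0 -1; 0 2 9 0 0 0 -1; 0 3 10.5 0 0 0 -1; 0 3.5 11 0 0 0 -1")

```text
t: 29.8
tcp_pos: [0.5268, 0.2215, 0.1438]
tool_rot: [0.782, 0.588, -0.124, -0.166]
force: [0.9, 0.2, -0.7]
finger_gap: 0.083
gripper_force: 39.3
```

move_arm(commands="0 0 1 0 0 0 -1; 0 0.5 2 0 0 0 -1; 0 0.5 3 0 0 0 -1; 0 0.7 4 0 0 0 -1; 0 0.7 4 0 0 0 -1")

```text
t: 30.42
tcp_pos: [0.5265, 0.2216, 0.1405]
tool_rot: [0.782, 0.588, -0.123, -0.166]
force: [0.9, -0.9, 3.2]
finger_gap: 0.082
gripper_force: 39.8
```

```bash
python3 -c "
from h import *
where()"
```

```text
plate off 2.0 up -0.0 ys 0.9 force [ 0.9 -0.9  3.2] along NRM/PZ [0.3 3.4] gap 0.082
```

Seated (3.4 N on the ledge). Release and retreat.

move_arm(commands="0 0 1 0 0 0 -1; 0 0 1 0 0 0 -0.85; 0 0 0 0 0 0 -0.6; 0 0 0 0 0 0 -0.3; 0 0 0 0 0 0 -0.3")

```text
t: 31.05
tcp_pos: [0.5252, 0.2219, 0.1395]
tool_rot: [0.782, 0.588, -0.125, -0.167]
force: [0.2, -0.1, -0.4]
finger_gap: 0.35
gripper_force: 0.0
```

move_arm(commands="0 0 -10 0 0 0 -0.3; 0 0 -25 0 0 0 -0.3; 0 0 -45 0 0 0 -0.3; 0 0 -70 0 0 0 -0.3; 0 0 -100 0 0 0 -0.3")

```text
t: 31.68
tcp_pos: [0.5653, 0.2102, 0.2329]
tool_rot: [0.782, 0.588, -0.124, -0.166]
force: [0.1, 0.8, -0.2]
finger_gap: 0.348
gripper_force: 0.0
```

```bash
cat >> h.py <<'E'
def gilt(s,q,y,half=18):
    u,v=proj(s,q); r=int(round(v)); f=(proj(s,q+y*.01)[0]-u)/10; im=s['image'].astype(int)
    b=[k for k in range(int(u)-half,int(u)+half) if im[r,k,0]-im[r,k,2]>45 and im[r,k,1]>im[r,k,2]+25]
    print('row',r,'pred %.1f'%u,'seen',b[:1],b[-1:],'off mm %.1f'%(((np.mean(b) if b else np.nan)-u)/f))
E
python3 - <<'E'
from h import *
where()
s=shot('wrist','w16')
for ys in(66,0):
    c=SC+SR@[-.012,0,.062]+NRM*.0025+PZ*.105
    for a in(-20,0,20):
        gilt(s,c+SYV*(ys+a)/1e3,-NRM)
N=down(-2.9)
plan((slot(63,.26),N),(slot(63,.15),N))
E
```

```text
plate off 2.8 up 100.8 ys 0.6 force [ 0.1  0.8 -0.2] along NRM/PZ [ 0.  -0.3] gap 0.348
row 139 pred 249.6 seen [240] [257] off mm -0.8
row 110 pred 249.6 seen [231] [257] off mm -2.9
row 79 pred 249.6 seen [231] [257] off mm -2.1
row 224 pred 249.7 seen [231] [261] off mm -0.2
row 199 pred 249.7 seen [231] [257] off mm -2.2
row 174 pred 249.7 seen [231] [257] off mm -0.9
  shift [-176.4   12.3  -19. ] turn [-10.    7.7  37.8]
  shift [-127.3  121.1  -28.2] turn [-10.    7.7  37.8]
 -> [ 0.5067 -0.1396  0.26  ]
  shift [ -0.  -0. 110.] turn [-0. -0.  0.]
 -> [ 0.5067 -0.1396  0.15  ]
```

move_arm(commands="-35 2 -4 -2 1.5 7.6 -0.3; -70 5 -8 -4 3.1 15.1 -0.3; -106 7 -11 -6 4.6 22.7 -0.3; -141 10 -15 -8 6.2 30.2 -0.3; -176 12 -19 -10 7.7 37.8 -0.3")

```text
t: 32.35
tcp_pos: [0.5338, 0.0347, 0.2444]
tool_rot: [0.948, 0.297, -0.068, -0.087]
force: [0.5, 0.2, -0.4]
finger_gap: 0.348
gripper_force: 0.0
```

move_arm(commands="-29 28 -6 -2.2 1.7 8.4 -0.3; -60 57 -13 -4.6 3.6 17.5 -0.3; -92 88 -20 -7.1 5.5 27 -0.3; -127 121 -28 -10 7.7 37.8 -0.3; -127 121 -28 -10 7.7 37.8 -0.3")

```text
t: 32.98
tcp_pos: [0.5026, -0.141, 0.2566]
tool_rot: [1.0, -0.027, -0.004, 0.001]
force: [-0.0, 0.9, -0.0]
finger_gap: 0.349
gripper_force: 0.0
```

move_arm(commands="0 0 20 0 0 0 -0.3; 0 0 50 0 0 0 -0.3; 0 0 80 0 0 0 -0.3; 0 0 100 0 0 0 -0.3; 0 0 100 0 0 0 -0.3")

```text
t: 33.6
tcp_pos: [0.5012, -0.1372, 0.1543]
tool_rot: [1.0, -0.024, -0.007, -0.001]
force: [0.5, 0.2, 0.4]
finger_gap: 0.352
gripper_force: 0.0
```

Run:
```python
from h import *
p,M,st=cur(); print(p.round(4),st['finger_gap'],np.round(st['force'],1))
N=down(-2.9)
plan((slot(63,.095),N))
s=shot('wrist','w17')
for a in(10,25): gilt(s,slot(63,.117)+N[:,0]*a/1e3,N[:,1])
```

```text
[ 0.5012 -0.1372  0.1543] 0.3522459833423762 [0.5 0.2 0.4]
  shift [ 6.4  2.2 59.2] turn [-0.   0.8  0.1]
 -> [ 0.5067 -0.1396  0.095 ]
row 201 pred 252.6 seen [247] [259] off mm 0.2
row 178 pred 252.7 seen [247] [259] off mm 0.2
```

move_arm(commands="3 1 10 0 0.4 0.1 -0.3; 5.5 1.5 20 0 0.8 0.1 -0.3; 5.5 1.5 35 0 0.8 0.1 -0.3; 5.5 1.5 50 0 0.8 0.1 -0.3; 5.5 1.5 59 0 0.8 0.1 -0.3")

```text
t: 34.28
tcp_pos: [0.506, -0.1401, 0.0949]
tool_rot: [1.0, -0.026, 0.001, 0.0]
force: [0.2, 0.8, -0.1]
finger_gap: 0.352
gripper_force: 0.0
```

move_arm(commands="0 0 0 0 0 0 -0.4; 0 0 0 0 0 0 -0.7; 0 0 0 0 0 0 -1; 0 0 0 0 0 0 -1; 0 0 0 0 0 0 -1")

```text
t: 34.9
tcp_pos: [0.507, -0.1405, 0.0967]
tool_rot: [1.0, -0.026, 0.002, 0.001]
force: [-0.1, -0.4, 0.8]
finger_gap: 0.078
gripper_force: 39.5
```

move_arm(commands="0 0 -8 0 0 0 -1; 0 0 -20 0 0 0 -1; 0 0 -35 0 0 0 -1; 0 0 -50 0 0 0 -1; 0 0 -65 0 0 0 -1")

```text
t: 35.52
tcp_pos: [0.5066, -0.1403, 0.1627]
tool_rot: [1.0, -0.026, 0.002, 0.001]
force: [-0.3, -0.3, -1.1]
finger_gap: 0.083
gripper_force: 39.2
```

move_arm(commands="0 0 -25 0 0 0 -1; 0 0 -50 0 0 0 -1; 0 0 -80 0 0 0 -1; 0 0 -110 0 0 0 -1; 0 0 -140 0 0 0 -1")

```text
t: 36.15
tcp_pos: [0.5055, -0.1398, 0.303]
tool_rot: [1.0, -0.026, 0.002, 0.001]
force: [-0.1, 0.1, -1.3]
finger_gap: 0.079
gripper_force: 39.2
```

Run:
```python
from h import *
p,M,st=cur(); print(p.round(4),M[:,2].round(4),st['finger_gap'],np.round(st['force'],1))
N=stool()
plan((spose(-65,8,100),N))
shot('wrist','w18')
```

```text
[ 0.5055 -0.1398  0.303 ] [ 0.004  -0.0017 -1.    ] 0.07943432342368498 [-0.1  0.1 -1.3]
  shift [  10.9 -145.1   34.3] turn [ 10.3  -8.1 -37.8]
  shift [100.9 -98.8  48.8] turn [ 10.3  -8.1 -37.8]
 -> [0.5424 0.1487 0.2342]
```

move_arm(commands="2 -29 2 2.1 -1.6 -7.6 -1; 4 -58 8 4.1 -3.2 -15.1 -1; 6 -87 16 6.2 -4.9 -22.7 -1; 9 -116 25 8.2 -6.5 -30.2 -1; 11 -145 34 10.3 -8.1 -37.8 -1")

```text
t: 36.83
tcp_pos: [0.5244, 0.005, 0.267]
tool_rot: [0.947, 0.301, -0.066, -0.089]
force: [0.7, -0.1, -1.2]
finger_gap: 0.082
gripper_force: 39.2
```

move_arm(commands="23 -22 11 2.3 -1.8 -8.4 -1; 46 -45 22 4.6 -3.6 -17 -1; 70 -69 34 7.1 -5.6 -26 -1; 101 -99 49 10.3 -8.1 -37.8 -1; 101 -99 49 10.3 -8.1 -37.8 -1")

```text
t: 37.45
tcp_pos: [0.5425, 0.1515, 0.2311]
tool_rot: [0.78, 0.59, -0.126, -0.168]
force: [-0.9, -0.1, -1.0]
finger_gap: 0.08
gripper_force: 39.2
```

move_arm(commands="0 0 5 0 0 0 -1; 0 0 12 0 0 0 -1; 0 0 20 0 0 0 -1; 0 0 25 0 0 0 -1; 0 0 25 0 0 0 -1")

```text
t: 38.08
tcp_pos: [0.5326, 0.1512, 0.2096]
tool_rot: [0.782, 0.587, -0.125, -0.167]
force: [-1.0, -0.9, -0.4]
finger_gap: 0.087
gripper_force: 39.2
```

```bash
python3 -c "
from h import *
where();plan((spose(-65,7.5,12),stool()))"
```

```text
plate off 7.3 up 73.4 ys -65.2 force [-1.  -0.9 -0.4] along NRM/PZ [ 0.5 -0.7] gap 0.087
  shift [ 0.2 -0.2 61.4] turn [-0.1 -0.1 -0. ]
 -> [0.5084 0.1585 0.1536]
```

move_arm(commands="0 -0.5 10 0 0 0 -1; 0 -0.5 22 0 0 0 -1; 0 -0.5 36 0 0 0 -1; 0 -0.5 48 0 0 0 -1; 0 -0.5 58 0 0 0 -1")

```text
t: 38.7
tcp_pos: [0.5093, 0.1584, 0.1561]
tool_rot: [0.782, 0.588, -0.125, -0.167]
force: [0.6, -0.9, -1.2]
finger_gap: 0.082
gripper_force: 39.2
```

```bash
python3 -c "
from h import *
where();plan((spose(-65,3,-1),stool()))"
```

```text
plate off 7.8 up 14.6 ys -64.7 force [ 0.6 -0.9 -1.2] along NRM/PZ [-1.3 -0.7] gap 0.082
  shift [-0.2  4.7 15.6] turn [-0.1 -0.1  0. ]
 -> [0.5072 0.1588 0.1399]
```

move_arm(commands="0 0 4 0 0 0 -1; 0 1 8 0 0 0 -1; 0 2.5 10.5 0 0 0 -1; 0 4 12 0 0 0 -1; 0 4.3 12 0 0 0 -1")

```text
t: 39.33
tcp_pos: [0.509, 0.1585, 0.1444]
tool_rot: [0.782, 0.588, -0.125, -0.167]
force: [-0.7, 0.7, -0.6]
finger_gap: 0.083
gripper_force: 39.2
```

move_arm(commands="0 0 1 0 0 0 -1; 0 0.5 2 0 0 0 -1; 0 0.5 3 0 0 0 -1; 0 0.5 4 0 0 0 -1; 0 0.5 4 0 0 0 -1")

```text
t: 39.95
tcp_pos: [0.5075, 0.159, 0.1404]
tool_rot: [0.782, 0.588, -0.125, -0.167]
force: [-1.7, 0.1, -0.7]
finger_gap: 0.079
gripper_force: 39.2
```

```bash
python3 -c "
from h import *
where()"
```

```text
plate off 3.1 up -0.4 ys -64.7 force [-1.7  0.1 -0.7] along NRM/PZ [ 1.2 -1.3] gap 0.079
```

move_arm(commands="0 0.3 1 0 0 0 -1; 0 0.5 1.5 0 0 0 -1; 0 0.5 2 0 0 0 -1; 0 0.5 3 0 0 0 -1; 0 0.5 3 0 0 0 -1")

```text
t: 40.58
tcp_pos: [0.5076, 0.159, 0.1399]
tool_rot: [0.782, 0.588, -0.125, -0.167]
force: [-0.8, -1.3, 11.8]
finger_gap: 0.085
gripper_force: 40.5
```

```bash
python3 -c "
from h import *
where()"
```

```text
plate off 2.7 up -0.9 ys -64.6 force [-0.8 -1.3 11.8] along NRM/PZ [ 5.2 10.6] gap 0.085
```

Seated. Release, retreat, then look at stand and keeper.

move_arm(commands="0 0 -2 0 0 0 -0.9; 0 0 -2 0 0 0 -0.75; 0 0 -2 0 0 0 -0.5; 0 0 -2 0 0 0 -0.3; 0 0 -2 0 0 0 -0.3")

```text
t: 41.2
tcp_pos: [0.508, 0.1589, 0.1392]
tool_rot: [0.782, 0.588, -0.125, -0.167]
force: [-0.4, -0.1, 0.6]
finger_gap: 0.347
gripper_force: 0.0
```

move_arm(commands="0 0 -10 0 0 0 -0.3; 0 0 -25 0 0 0 -0.3; 0 0 -45 0 0 0 -0.3; 0 0 -75 0 0 0 -0.3; 0 0 -120 0 0 0 -0.3")

```text
t: 41.82
tcp_pos: [0.5548, 0.145, 0.2502]
tool_rot: [0.782, 0.588, -0.126, -0.167]
force: [0.4, 0.3, 0.3]
finger_gap: 0.347
gripper_force: 0.0
```

Run:
```python
from h import *
where()
shot('wrist','w19')
plan(([.42,.0,.28],down(0)))
t=shot('top','t2');u=shot('side','s4')
o=np.zeros((600,800,3),np.uint8)
o[:288,:384]=cv2.resize(load('w19')['image'][:,:,::-1],(384,288))
o[:288,384:784]=cv2.resize(u['image'][125:250,170:344,::-1],(400,288),interpolation=cv2.INTER_CUBIC)
o[290:570,:800]=cv2.resize(t['image'][170:268,120:400,::-1],(800,280),interpolation=cv2.INTER_CUBIC)
cv2.imwrite('pics/m4.png',o)
```

```text
plate off 2.8 up 119.9 ys -65.1 force [0.4 0.3 0.3] along NRM/PZ [-0.2  0.4] gap 0.347
  shift [-88.8 -48.4   7.5] turn [-10.1   7.4  36.4]
  shift [-100.1   14.    -8.3] turn [-10.1   7.4  36.4]
 -> [0.42 0.   0.28]
```

View pics/m4.png

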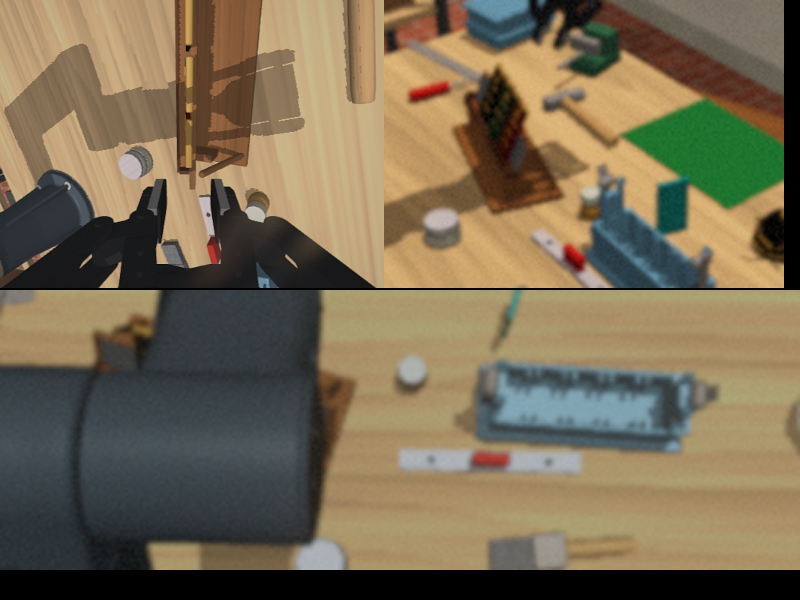

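All three plates lean side by side on the stand (wrist view, beads at (190,0–165)), the rack is empty, and the keeper still lies at (490,460) in the top crop. Next is a view pose over the keeper.

move_arm(commands="-18 -10 1.5 -2 1.5 7.3 0.6; -36 -19 3 -4 3 14.6 0.6; -53 -29 4 -6 4.4 21.8 0.6; -71 -39 6 -8 6 29 0.6; -89 -48 7 -10.1 7.4 36.4 0.6")

```text
t: 42.6
tcp_pos: [0.4838, 0.0722, 0.2616]
tool_rot: [0.944, 0.309, -0.07, -0.088]
force: [0.8, 0.8, -0.1]
finger_gap: 0.798
gripper_force: 0.0
```

move_arm(commands="-20 3 -2 -2 1.5 7.3 0.6; -50 7 -4 -4 3 15 0.6; -75 10 -6 -7 5 25 0.6; -100 14 -8 -10.1 7.4 36.4 0.6; -100 14 -8 -10.1 7.4 36.4 0.6")

```text
t: 43.22
tcp_pos: [0.4129, 0.0008, 0.2743]
tool_rot: [1.0, -0.0, -0.007, -0.0]
force: [0.4, 0.1, 0.7]
finger_gap: 0.802
gripper_force: 0.0
```

```bash
python3 -c "
from h import *
p,M,st=cur();print(p.round(4),M.round(3).tolist())
plan(([.403,-.06,.21],down(0)))"
```

```text
[0.4129 0.0008 0.2743] [[1.0, -0.0, -0.015], [-0.0, -1.0, 0.0], [-0.015, -0.0, -1.0]]
  shift [-8.9 60.8 64.4] turn [-0.   0.9 -0. ]
 -> [ 0.403 -0.06   0.21 ]
```

move_arm(commands="-3 15 15 0 0.3 0 0.6; -6 30 30 0 0.6 0 0.6; -9 45 45 0 0.9 0 0.6; -9 61 64 0 0.9 0 0.6; -9 61 64 0 0.9 0 0.6")

```text
t: 43.85
tcp_pos: [0.4053, -0.0606, 0.2095]
tool_rot: [1.0, 0.0, -0.0, -0.001]
force: [0.7, 0.4, 0.3]
finger_gap: 0.798
gripper_force: 0.0
```

```bash
cat > kp.py <<'E'
from h import *
def keeper(s,zb=0,guess=None):
    """keeper pose from one wrist picture, underside at height zb"""
    h=cv2.cvtColor(s['image'],cv2.COLOR_RGB2HSV)
    m=(((h[...,0]<6)|(h[...,0]>174))&(h[...,1]>170)&(h[...,2]>60)).astype(np.uint8)
    n,l,st,c=cv2.connectedComponentsWithStats(m);i=1+np.argmax(st[1:,4]);b=st[i]
    w=((h[...,1]<40)&(h[...,2]>120)).astype(np.uint8)
    n2,l2,st2,c2=cv2.connectedComponentsWithStats(w);j=[k for k in range(1,n2) if st2[k,4]>300]
    x0,y0,bw,bh=b[:4]
    j=sorted(j,key=lambda k:abs(c2[k,1]-c[i][1])+abs(c2[k,0]-c[i][0]))[:1]
    yy,xx=np.where(l2==j[0]); pts=[np.array(onz(s,u,v,zb+.008))[:2] for u,v in zip(xx,yy)]
    r=cv2.minAreaRect((np.array(pts)*1000).astype(np.float32)); bx=cv2.boxPoints(r)
    e=[bx[1]-bx[0],bx[2]-bx[1]]; d=max(e,key=np.linalg.norm); d=d*np.sign(d[1])
    print('red',b.tolist(),c[i].round(1),'grip@mid',onz(s,*c[i],zb+.030).round(4),'bar centre mm',np.round(r[0],1),'size',np.round(r[1],1),'yaw',np.degrees(np.arctan2(-d[0],d[1])).round(2))
if __name__=='__main__':
    p,M,st=cur();print(p.round(4)); s=shot('wrist','k1');keeper(s)
E
python3 kp.py
```

```text
[ 0.4053 -0.0606  0.2095]
red [263, 130, 43, 16, 658] [283.5 137.4] grip@mid [ 0.4386 -0.0946  0.03  ] bar centre mm [437.7 -94.9] size [ 23.9 215.3] yaw 0.09
```

The keeper was knocked: it is now at (0.438, −0.095), yaw ≈ 0, size fitting at 215×24, about 8 mm from the rack. A vertical hand there would come close to the rack's post. So I'll turn the hand half round (camera away from the rack), lean it 15° away from the rack, pick the bar up and set it down again in the open.

move_arm(commands="0 0 -4 0 0 -9 0.6; 0 0 -8 0 0 -18 0.6; 0 0 -12 0 0 -27 0.6; 0 0 -16 0 0 -36 0.6; 0 0 -20 0 0 -45 0.6")

```text
t: 44.52
tcp_pos: [0.406, -0.0597, 0.2316]
tool_rot: [0.922, 0.386, 0.002, 0.001]
force: [-0.2, -0.5, -0.7]
finger_gap: 0.797
gripper_force: 0.0
```

move_arm(commands="0 0 0 0 0 -9 0.6; 0 0 0 0 0 -18 0.6; 0 0 0 0 0 -27 0.6; 0 0 0 0 0 -36 0.6; 0 0 0 0 0 -45 0.6")

```text
t: 45.15
tcp_pos: [0.4061, -0.0597, 0.2315]
tool_rot: [0.704, 0.71, 0.001, 0.001]
force: [-0.1, 0.6, 0.4]
finger_gap: 0.802
gripper_force: 0.0
```

move_arm(commands="0 0 0 0 0 -9 0.6; 0 0 0 0 0 -18 0.6; 0 0 0 0 0 -27 0.6; 0 0 0 0 0 -36 0.6; 0 0 0 0 0 -45 0.6")

```text
t: 45.78
tcp_pos: [0.4061, -0.0597, 0.2314]
tool_rot: [0.379, 0.925, 0.001, 0.002]
force: [-0.5, 0.4, -0.1]
finger_gap: 0.801
gripper_force: 0.0
```

move_arm(commands="0 0 0 0 0 -9 0.6; 0 0 0 0 0 -18 0.6; 0 0 0 0 0 -27 0.6; 0 0 0 0 0 -45 0.6; 0 0 0 0 0 -45 0.6")

```text
t: 46.4
tcp_pos: [0.4061, -0.0597, 0.2314]
tool_rot: [-0.004, 1.0, -0.0, 0.002]
force: [-0.0, 0.1, 0.2]
finger_gap: 0.802
gripper_force: 0.0
```

```bash
cat >> h.py <<'E'
def leanx(yaw,deg):  # tool down at yaw, top leaned towards world -x by deg
    return R.from_euler('y',-deg,degrees=True).as_matrix()@down(yaw)
E
python3 - <<'E'
from h import *
p,M,st=cur();print(p.round(4),M.round(3).tolist(),np.round(st['q'],2))
N=leanx(180,15); print(N.round(3).tolist())
g=np.array([.4385,-.095,.0]) 
a=g+[0,0,.022]  # tcp low; hand axis
b=a-N[:,2]*.10
plan((b,N),(a,N))
from kp import keeper
s=shot('wrist','k2');keeper(s)
E
```

```text
[ 0.4061 -0.0597  0.2314] [[-1.0, -0.007, 0.004], [-0.007, 1.0, -0.0], [-0.004, -0.0, -1.0]] [-0.42  0.24  1.94  0.    0.96 -2.  ]
[[-0.966, 0.0, 0.259], [0.0, 1.0, 0.0], [-0.259, 0.0, -0.966]]
  shift [ -5.9 -35.3 112.9] turn [  0.  -14.8   0.4]
 -> [ 0.4126 -0.095   0.1186]
  shift [  0.  -0. 100.] turn [ 0.  0. -0.]
 -> [ 0.4385 -0.095   0.022 ]
red [439, 223, 73, 94, 1388] [475.5 256.9] grip@mid [0.5248 0.2197 0.03  ] bar centre mm [565.9   6.7] size [34.5 35.5] yaw 0.45
```

move_arm(commands="-1 -9 25 0 -3.7 0.1 0.6; -3 -18 50 0 -7.4 0.2 0.6; -4 -27 75 0 -11 0.3 0.6; -6 -35 95 0 -14.8 0.4 0.6; -6 -35 113 0 -14.8 0.4 0.6")

```text
t: 47.08
tcp_pos: [0.4117, -0.0955, 0.1174]
tool_rot: [0.004, 0.991, 0.0, 0.13]
force: [1.2, 0.6, -0.5]
finger_gap: 0.796
gripper_force: 0.0
```

Run:
```python
from h import *
p,M,st=cur();print(p.round(4),M.round(3).tolist())
N=leanx(180,15)
plan(([.441,-.095,.015]-N[:,2]*.04,N),([.441,-.095,.015],N))
```

```text
[ 0.4117 -0.0955  0.1174] [[-0.966, 0.009, 0.259], [0.009, 1.0, -0.001], [-0.259, 0.002, -0.966]]
  shift [-1.8  0.6 66.5] turn [-0.  -0.  -0.5]
 -> [ 0.4306 -0.095   0.0536]
  shift [-0.  0. 40.] turn [-0. -0.  0.]
 -> [ 0.441 -0.095  0.015]
```

move_arm(commands="-0.5 0 15 0 0 0 0.6; -1 0 30 0 0 -0.3 0.6; -1.5 0.5 45 0 0 -0.4 0.6; -1.5 0.5 60 0 0 -0.4 0.6; -1.5 0.5 66 0 0 -0.4 0.6")

```text
t: 47.7
tcp_pos: [0.4379, -0.0944, 0.0618]
tool_rot: [0.0, 0.992, -0.002, 0.122]
force: [0.7, -0.3, -0.7]
finger_gap: 0.799
gripper_force: 0.0
```

move_arm(commands="0 0 10 0 0 0 0.6; 0 0 20 0 0 0 0.6; 0 0 30 0 0 0 0.6; 0 0 37 0 0 0 0.6; 0 0 39 0 0 0 0.6")

```text
t: 48.32
tcp_pos: [0.4539, -0.0944, 0.032]
tool_rot: [0.002, 0.994, -0.003, 0.113]
force: [-0.0, -0.2, -0.6]
finger_gap: 0.799
gripper_force: 0.0
```

Run:
```python
from h import *
p,M,st=cur();print(p.round(4),M.round(3).tolist(),np.round(st['force'],1))
s=shot('wrist','k3'); 
for z in(.008,.036): print([proj(s,[.438+a,-.095+b,z]).round(0).tolist() for a in(-.007,.007) for b in(-.022,.022)])
h=cv2.cvtColor(s['image'],cv2.COLOR_RGB2HSV)
m=(((h[...,0]<6)|(h[...,0]>174))&(h[...,1]>150)&(h[...,2]>40)).astype(np.uint8)
n,l,st,c=cv2.connectedComponentsWithStats(m);print(st[1:][st[1:,4]>60].tolist())
```

```text
[ 0.4539 -0.0944  0.032 ] [[-0.974, 0.004, 0.225], [0.003, 1.0, -0.007], [-0.225, -0.006, -0.974]] [-0.  -0.2 -0.6]
[[211.0, 191.0], [293.0, 191.0], [213.0, 212.0], [291.0, 212.0]]
[[204.0, 222.0], [300.0, 223.0], [207.0, 246.0], [297.0, 246.0]]
[[207, 192, 92, 51, 4373]]
```

Run:
```python
from h import *
p,M,st=cur();print(np.round(st['q'],3))
for a in (0,6,8):
    N=leanx(180,a); print(a); plan(([.438+.011*np.tan(np.radians(a)),-.095,.014]-N[:,2]*.04,N))
```

```text
[-0.516  0.686  2.148  0.786  0.149 -2.854]
0
  shift [ 10.5  -0.9 -24.9] turn [-0.4 13.  -0.2]
 -> [ 0.438 -0.095  0.054]
6
  shift [ 13.5  -0.9 -25.4] turn [-0.4  7.  -0.2]
 -> [ 0.435  -0.095   0.0538]
8
  shift [ 14.5  -0.9 -25.5] turn [-0.4  5.  -0.2]
 -> [ 0.434  -0.095   0.0536]
```

The wrist is nearing its singularity (q5 = 0.15, q6 at its limit), so leaning doesn't work here. I'll back out and instead grip nearly vertical, offset towards −x, to clear the post.

Run:
```python
from h import *
N=leanx(180,0);plan(([.43,-.095,.13],N))
# where are the +y post's ears: view w7 crop columns
p,M,st=cur()
```

```text
shift [   1.2   -1.4 -100.8] turn [-0.4 13.  -0.2]
 -> [ 0.43  -0.095  0.13 ]
```

move_arm(commands="0 0 -15 0 1 0 0.6; 0 0 -30 0 3 0 0.6; 0 0 -50 0 6 0 0.6; 0 -1 -75 0 9.5 0 0.6; 1 -1.5 -100 -0.4 13 -0.2 0.6")

```text
t: 49.0
tcp_pos: [0.4296, -0.095, 0.1307]
tool_rot: [-0.0, 1.0, -0.0, -0.001]
force: [1.1, 0.6, 0.3]
finger_gap: 0.8
gripper_force: 0.0
```

Run:
```python
from h import *
p,M,st=cur();print(p.round(4),M.round(3).tolist(),np.round(st['q'],3))
N=leanx(180,0);plan(([.43,-.095,.13],N))
s=shot('wrist','k4')
a=load('k1')['image'][60:170,170:420,::-1]; o=np.zeros((600,800,3),np.uint8)
o[:352]=cv2.resize(a,(800,352),interpolation=cv2.INTER_CUBIC)
o[352:600,:330]=cv2.resize(s['image'][:,:,::-1],(330,248))
cv2.imwrite('pics/m5.png',o)
k=load('k1')
for nm,q in(('ear25',[-.026,.103,.139]),('ear25base',[-.046,.122,.012]),('c',[0,.103,.12])):
    r=R.from_euler('z',RY).as_matrix();u=proj(k,RC+r@q); print(nm,(u-[170,60])*3.2)
```

```text
[ 0.4296 -0.095   0.1307] [[-1.0, -0.0, -0.002], [-0.0, 1.0, -0.0], [0.002, -0.0, -1.0]] [-4.720e-01  4.610e-01  1.982e+00 -2.000e-03  7.000e-01 -2.042e+00]
  shift [-0.4 -0.   0.7] turn [-0.  -0.1  0. ]
 -> [ 0.43  -0.095  0.13 ]
ear25 [440.68022243 111.27289389]
ear25base [311.07165926 162.48265219]
c [438.88076811 -18.77923279]
```

View pics/m5.png

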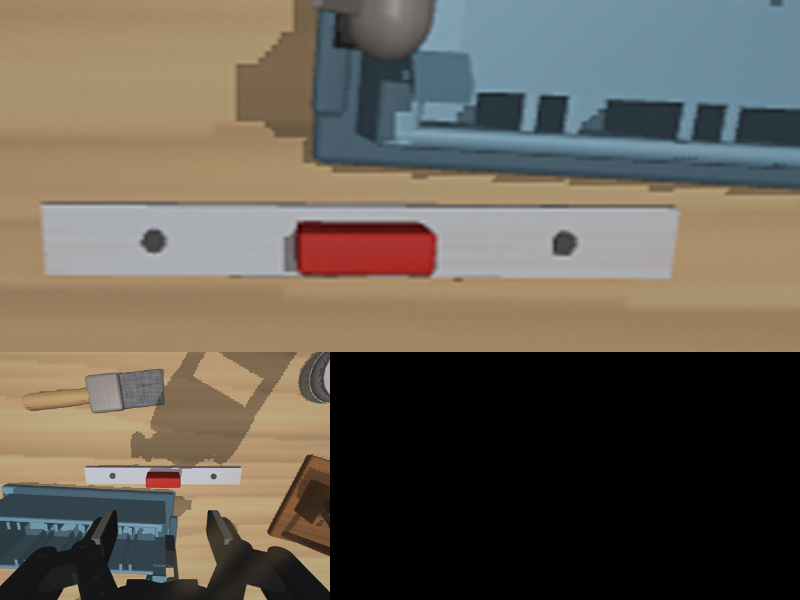

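The ear tip in the crop at (440,105) matches the predicted ear at x ≈ 0.478, so an offset grip at x ≈ 0.432 with a 4° lean clears it.

Run:
```python
from h import *
N=leanx(180,4);plan(([.432,-.095,.05],N),([.433,-.095,.013],N))
```

```text
shift [ 0.3  1.5 83.1] turn [-0.2 -3.8  0. ]
 -> [ 0.432 -0.095  0.05 ]
  shift [ 1.6 -0.  37. ] turn [-0. -0.  0.]
 -> [ 0.433 -0.095  0.013]
```

move_arm(commands="0 0.3 20 0 -1 0 0.6; 0 0.6 40 0 -2 0 0.6; 0 0.7 60 0 -3 0 0.6; 0 0.7 75 -0.1 -3.8 0 0.6; 0 0.7 82 -0.1 -3.8 0 0.6")

```text
t: 49.68
tcp_pos: [0.4293, -0.0941, 0.0468]
tool_rot: [0.0, 0.999, 0.001, 0.032]
force: [0.6, -0.9, 0.1]
finger_gap: 0.799
gripper_force: 0.0
```

Run:
```python
from h import *
p,M,st=cur();print(p.round(4),M[:,2].round(3),np.round(st['q'],3),np.round(st['force'],1))
N=leanx(180,4);plan(([.433,-.095,.014],N))
```

```text
[ 0.4293 -0.0941  0.0468] [ 0.065  0.003 -0.998] [-0.494  0.637  2.083  0.092  0.368 -2.149] [ 0.6 -0.9  0.1]
  shift [-1.6 -1.  33. ] turn [ 0.2 -0.3 -0. ]
 -> [ 0.433 -0.095  0.014]
```

move_arm(commands="-0.5 0 10 0 0 0 0.6; -1 -0.5 18 0 0 0 0.6; -1.5 -0.5 26 0 0 0 0.6; -1.5 -0.5 32 0 0 0 0.6; -1.5 -0.5 33 0 0 0 0.6")

```text
t: 50.3
tcp_pos: [0.4339, -0.0948, 0.0144]
tool_rot: [0.0, 0.999, 0.001, 0.033]
force: [0.4, -0.3, -0.7]
finger_gap: 0.802
gripper_force: 0.0
```

Run:
```python
from h import *
p,M,st=cur();print(p.round(4),M[:,2].round(3),np.round(st['q'],3),np.round(st['force'],1))
```

```text
[ 0.4339 -0.0948  0.0144] [ 0.066  0.002 -0.998] [-0.49   0.716  2.082  0.116  0.288 -2.172] [ 0.4 -0.3 -0.7]
```

Good, no contact. Grip, lift a little, and move −x into the open.

move_arm(commands="0 0 0 0 0 0 0.3; 0 0 0 0 0 0 -1; 0 0 0 0 0 0 -1; 0 0 0 0 0 0 -1; 0 0 0 0 0 0 -1", grip_force=60)

```text
t: 50.92
tcp_pos: [0.434, -0.0948, 0.0153]
tool_rot: [0.0, 0.999, 0.001, 0.034]
force: [-1.6, -0.1, 6.7]
finger_gap: 0.497
gripper_force: 61.4
```

move_arm(commands="0 0 -4 0 0 0 -1; 0 0 -8 0 0 0 -1; 3 0 -12 0 0 0 -1; 6 0 -20 0 0 0 -1; 10 0 -30 0 0 0 -1")

```text
t: 51.55
tcp_pos: [0.4216, -0.0948, 0.0446]
tool_rot: [0.0, 0.999, 0.001, 0.033]
force: [-0.2, -0.1, -1.1]
finger_gap: 0.5
gripper_force: 61.0
```

Run:
```python
from h import *
p,M,st=cur();print(p.round(4),M.round(3).tolist(),np.round(st['q'],2),np.round(st['force'],1),st['finger_gap'])
N=leanx(180,4);plan(([.415,-.04,.06],N))
# option: go straight to the rack
plan(([.48,-.2025,.25],leanx(177.1,4)))
```

```text
[ 0.4216 -0.0948  0.0446] [[-0.998, -0.0, 0.066], [0.0, 1.0, 0.002], [-0.066, 0.002, -0.998]] [-0.51  0.64  2.1   0.1   0.34 -2.17] [-0.2 -0.1 -1.1] 0.49960641912314485
  shift [  5.5  54.9 -15.7] turn [ 0.1 -0.2 -0. ]
 -> [ 0.415 -0.04   0.06 ]
  shift [ -71.9 -107.3 -201.3] turn [ 0.1 -0.2  2.9]
 -> [ 0.48   -0.2025  0.25  ]
```

Run:
```python
from h import *
from kp import keeper
keeper(load('w6'),.2229-.0134)
p,M,st=cur(); s=shot('wrist','k5'); print(p.round(4)); keeper(s,p[2]-.0150)
# keeper while still clipped, from w3,w4
keeper(load('w3'),.119);keeper(load('w4'),.119);keeper(load('w7'),0)
```

```text
red [204, 242, 95, 51, 4642] [251.1 267.6] grip@mid [ 0.5077 -0.2041  0.2395] bar centre mm [ 504.4 -204.3] size [214.7  23.7] yaw -2.88
[ 0.4216 -0.0948  0.0446]
red [204, 242, 95, 53, 4766] [251.1 268.6] grip@mid [ 0.42   -0.096   0.0596] bar centre mm [424.4 -96.1] size [214.5  23.5] yaw -0.25
red [254, 94, 36, 12, 405] [271.6  99.7] grip@mid [ 0.5037 -0.2029  0.149 ] bar centre mm [ 503.5 -202.7] size [214.   24.2] yaw -2.94
red [181, 95, 41, 13, 520] [201.4 101. ] grip@mid [ 0.5036 -0.2028  0.149 ] bar centre mm [ 503.4 -202.3] size [213.3  24.5] yaw -2.97
red [231, 160, 41, 17, 685] [251.1 168.1] grip@mid [ 0.4057 -0.0592  0.03  ] bar centre mm [404.2 -59.5] size [215.4  24. ] yaw -0.09
```

Measurements agree (size 215×24): the bar centre is +2.8 / −1.3 mm from the TCP and the seat is at (0.5035, −0.2025), yaw −2.9°. Going straight to the rack.

move_arm(commands="0 0 -30 0 0 0 -1; 0 0 -65 0 0 0 -1; 0 0 -105 0 0 0 -1; 0 0 -145 0 0 0 -1; 0 0 -175 0 0 0 -1", grip_force=80)

```text
t: 52.22
tcp_pos: [0.4099, -0.0951, 0.2206]
tool_rot: [0.0, 0.999, 0.0, 0.034]
force: [0.1, -0.5, -1.5]
finger_gap: 0.492
gripper_force: 85.4
```

Run:
```python
from h import *
p,M,st=cur();print(p.round(4),M.round(3).tolist(),np.round(st['q'],2))
N=leanx(177.3,3.8);plan(([.5008,-.2015,.21],N))
```

```text
[ 0.4099 -0.0951  0.2206] [[-0.998, 0.0, 0.068], [0.0, 1.0, 0.001], [-0.068, 0.001, -0.998]] [-0.52  0.25  1.98  0.05  0.86 -2.12]
  shift [ -90.  -106.4   16.6] turn [0.1 0.1 2.7]
 -> [ 0.5008 -0.2015  0.21  ]
```

move_arm(commands="-20 -24 4 0 0 0.7 -1; -40 -48 8 0 0 1.4 -1; -60 -72 12 0 0 2 -1; -90 -106 17 0 0 2.7 -1; -90 -106 17 0 0 2.7 -1")

```text
t: 52.85
tcp_pos: [0.5033, -0.204, 0.2077]
tool_rot: [0.024, 0.999, 0.001, 0.035]
force: [-0.3, 0.1, -1.8]
finger_gap: 0.49
gripper_force: 85.5
```

move_arm(commands="0 0 0 0 0 0 -1; 0 0 0 0 0 0 -1; 0 0 0 0 0 0 -1; 0 0 0 0 0 0 -1; 0 0 0 0 0 0 -1")

```text
t: 53.48
tcp_pos: [0.5013, -0.201, 0.2077]
tool_rot: [0.023, 0.999, 0.002, 0.033]
force: [0.0, 0.2, -1.4]
finger_gap: 0.488
gripper_force: 85.5
```

Run:
```python
from h import *
from kp import keeper
p,M,st=cur();print(p.round(4),M.round(3).tolist(),np.round(st['q'],2),np.round(st['force'],1))
s=shot('wrist','k6');keeper(s,p[2]-.015)
N=leanx(177.3,3.8);plan(([.5008,-.2015,.16],N))
# rack check in the same picture: project base corners
r=R.from_euler('z',RY).as_matrix();print([proj(s,RC+r@[a,b,.006]).round(1).tolist() for a in(-.046,) for b in(-.122,.122)])
```

```text
[ 0.5013 -0.201   0.2077] [[-0.997, 0.047, 0.067], [0.047, 0.999, 0.002], [-0.067, 0.005, -0.998]] [-0.61  0.42  1.72  0.05  0.95 -2.16] [ 0.   0.2 -1.4]
red [205, 242, 93, 53, 4676] [250.9 268.4] grip@mid [ 0.4996 -0.2023  0.2227] bar centre mm [ 504.1 -202. ] size [213.9  23.9] yaw -2.84
  shift [ 3.7 -0.6 47.5] turn [0.1 0.  0. ]
 -> [ 0.5008 -0.2015  0.16  ]
[[134.3, 110.1], [365.4, 111.1]]
```

Bar at (504.1, −202.0), yaw −2.84°, within 1 mm of the seat. Lowering straight down in world z.

move_arm(commands="1 0 10 0 0 0 -1; 2 -0.3 20 0 0 0 -1; 3 -0.5 32 0 0 0 -1; 3.7 -0.5 43 0 0 0 -1; 3.7 -0.5 43 0 0 0 -1")

```text
t: 54.15
tcp_pos: [0.4997, -0.201, 0.163]
tool_rot: [0.024, 0.999, 0.002, 0.032]
force: [0.4, 0.2, -1.2]
finger_gap: 0.492
gripper_force: 85.5
```

Run:
```python
from h import *
from kp import keeper
p,M,st=cur();print(p.round(4),np.round(st['force'],1))
s=shot('wrist','k7');keeper(s,p[2]-.015)
N=leanx(177.3,3.8);plan(([.5006,-.2015,.145],N),([.5006,-.2015,.134],N))
```

```text
[ 0.4997 -0.201   0.163 ] [ 0.4  0.2 -1.2]
red [205, 242, 93, 53, 4670] [250.9 268.4] grip@mid [ 0.4981 -0.2022  0.178 ] bar centre mm [ 496.9 -202.3] size [216.6  35. ] yaw -2.99
  shift [ 0.8 -0.3 18.7] turn [ 0.1 -0.1 -0. ]
 -> [ 0.5006 -0.2015  0.145 ]
  shift [ 0.7 -0.  11. ] turn [0. 0. 0.]
 -> [ 0.5006 -0.2015  0.134 ]
```

move_arm(commands="0.2 0 4 0 0 0 -1; 0.4 -0.2 8 0 0 0 -1; 0.6 -0.3 12 0 0 0 -1; 0.8 -0.3 16 0 0 0 -1; 0.8 -0.3 18 0 0 0 -1")

```text
t: 54.82
tcp_pos: [0.5019, -0.202, 0.1474]
tool_rot: [0.024, 0.999, 0.001, 0.035]
force: [0.9, 1.5, 3.3]
finger_gap: 0.492
gripper_force: 86.2
```

move_arm(commands="0.1 0 2 0 0 0 -1; 0.2 0 4 0 0 0 -1; 0.3 0 6 0 0 0 -1; 0.4 0 7 0 0 0 -1; 0.5 0 8 0 0 0 -1")

```text
t: 55.45
tcp_pos: [0.5005, -0.2015, 0.1377]
tool_rot: [0.024, 0.999, 0.002, 0.033]
force: [0.9, 0.1, -2.9]
finger_gap: 0.49
gripper_force: 85.3
```

Run:
```python
from h import *
p,M,st=cur();print(p.round(4),M.round(3).tolist(),np.round(st['force'],1),np.round(st['ft_torque'],2))
```

```text
[ 0.5005 -0.2015  0.1377] [[-0.997, 0.047, 0.065], [0.047, 0.999, 0.002], [-0.065, 0.005, -0.998]] [ 0.9  0.1 -2.9] [ 0.07 -0.16  0.02]
```

It snapped through: +3 N, then −3 N. Now press home.

move_arm(commands="0.1 0 1 0 0 0 -1; 0.1 0 2 0 0 0 -1; 0.2 0 3 0 0 0 -1; 0.2 0 4 0 0 0 -1; 0.3 0 5 0 0 0 -1")

```text
t: 56.08
tcp_pos: [0.5007, -0.2015, 0.1345]
tool_rot: [0.024, 0.999, 0.002, 0.033]
force: [-4.4, 1.7, 11.9]
finger_gap: 0.492
gripper_force: 87.1
```

Run:
```python
from h import *
p,M,st=cur();print(p.round(4),np.round(st['force'],1),np.round(st['ft_torque'],2))
```

```text
[ 0.5007 -0.2015  0.1345] [-4.4  1.7 11.9] [-0.11  0.63 -0.2 ]
```

On the seat (underside ≈ 0.1195 m). One firmer press, then release and retreat.

move_arm(commands="0 0 1 0 0 0 -1; 0 0 2 0 0 0 -1; 0 0 2 0 0 0 -1; 0 0 0 0 0 0 -1; 0 0 -1 0 0 0 -1")

```text
t: 56.7
tcp_pos: [0.5011, -0.2017, 0.1348]
tool_rot: [0.024, 0.999, 0.001, 0.034]
force: [-0.5, 0.2, -1.4]
finger_gap: 0.494
gripper_force: 85.5
```

move_arm(commands="0 0 -1 0 0 0 -0.2; 0 0 -1 0 0 0 0.2; 0 0 -1 0 0 0 0.6; 0 0 -1 0 0 0 0.6; 0 0 -4 0 0 0 0.6")

```text
t: 57.32
tcp_pos: [0.5005, -0.2016, 0.1383]
tool_rot: [0.024, 0.999, 0.002, 0.033]
force: [-0.2, 0.7, -0.6]
finger_gap: 0.803
gripper_force: 0.0
```

move_arm(commands="0 0 -20 0 0 0 0.6; 0 0 -50 0 0 0 0.6; 0 0 -90 0 0 0 0.6; 0 0 -140 0 0 0 0.6; 0 0 -180 0 0 0 0.6")

```text
t: 57.95
tcp_pos: [0.4886, -0.202, 0.3203]
tool_rot: [0.024, 0.999, 0.001, 0.034]
force: [0.9, -0.3, -0.5]
finger_gap: 0.801
gripper_force: 0.0
```

Run:
```python
from h import *
from kp import keeper
p,M,st=cur();print(p.round(4),np.round(st['force'],1))
s=shot('wrist','k8');keeper(s,.119)
T=shot('top','t3');S=shot('side','s5')
def red(s,box):
    h=cv2.cvtColor(s['image'],cv2.COLOR_RGB2HSV);m=((h[...,0]<6)|(h[...,0]>174))&(h[...,1]>170)&(h[...,2]>90)
    x0,x1,y0,y1=box; yy,xx=np.where(m[y0:y1,x0:x1]); return xx.mean()+x0,yy.mean()+y0,len(xx)
print('before top',red(load('top0'),(310,350,190,215)),'side',red(load('side0'),(270,305,200,235)))
print('now',red(T,(310,350,190,215)),red(S,(270,305,200,235)))
# height from symmetric bar ends: red heights in wrist views
a=load('k8');
for z in(.115,.119,.123): keeper(a,z)
# stand area change since t=42 (side view)
d=np.abs(S['image'].astype(int)-load('s4')['image'].astype(int)).sum(2)[150:215,190:245]; print('stand diff mean',d.mean(),d.max())
```

```text
[ 0.4886 -0.202   0.3203] [ 0.9 -0.3 -0.5]
red [231, 162, 42, 19, 776] [251.4 171.1] grip@mid [ 0.5021 -0.2028  0.149 ] bar centre mm [ 503.  -256.7] size [106.9  26.6] yaw -2.7
before top (np.float64(327.84615384615387), np.float64(203.0), 39) side (np.float64(286.73333333333335), np.float64(216.75555555555556), 45)
now (np.float64(332.57142857142856), np.float64(202.71428571428572), 7) (np.float64(287.0), np.float64(217.1864406779661), 59)
red [231, 162, 42, 19, 776] [251.4 171.1] grip@mid [ 0.5035 -0.2028  0.145 ] bar centre mm [ 504.3 -257.4] size [108.2  26.9] yaw -2.7
red [231, 162, 42, 19, 776] [251.4 171.1] grip@mid [ 0.5021 -0.2028  0.149 ] bar centre mm [ 503.  -256.7] size [106.9  26.6] yaw -2.7
red [231, 162, 42, 19, 776] [251.4 171.1] grip@mid [ 0.5008 -0.2027  0.153 ] bar centre mm [ 501.7 -256. ] size [105.6  26.3] yaw -2.7
stand diff mean 35.872447552447554 243
```

The keeper's side-view position matches the original within 0.4 px. I'll move the arm clear and check the stand and keeper numerically.

move_arm(commands="30 -20 -15 0 0 0 0.6; 60 -50 -30 0 0 0 0.6; 80 -90 -45 0 0 0 0.6; 90 -130 -60 0 0 0 0.6; 90 -160 -60 0 0 0 0.6")

```text
t: 58.72
tcp_pos: [0.3864, -0.3591, 0.3708]
tool_rot: [0.024, 0.999, 0.002, 0.033]
force: [0.3, 0.1, -0.9]
finger_gap: 0.804
gripper_force: 0.0
```

move_arm(commands="0 -20 0 0 0 0 0.6; 0 -50 0 0 0 0 0.6; 0 -60 0 0 0 0 0.6; 0 -60 0 0 0 0 0.6; 0 -60 0 0 0 0 0.6")

```text
t: 59.35
tcp_pos: [0.3847, -0.4162, 0.3705]
tool_rot: [0.023, 0.999, 0.002, 0.033]
force: [0.0, -0.2, -0.6]
finger_gap: 0.8
gripper_force: 0.0
```

Run:
```python
from h import *
p,M,st=cur();print(p.round(4),np.round(st['force'],1),np.round(st['q'],2))
T=shot('top','t4');S=shot('side','s6');W=shot('wrist','k9')
t0=load('top0');s0=load('side0')
def red(s,box):
    h=cv2.cvtColor(s['image'],cv2.COLOR_RGB2HSV);m=((h[...,0]<6)|(h[...,0]>174))&(h[...,1]>150)&(h[...,2]>70)
    x0,x1,y0,y1=box; yy,xx=np.where(m[y0:y1,x0:x1]); return round(xx.mean()+x0,2),round(yy.mean()+y0,2),len(xx)
for a,b in((t0,T),): print('top',red(a,(310,350,190,215)),red(b,(310,350,190,215)))
print('side',red(s0,(270,305,200,235)),red(S,(270,305,200,235)))
g=lambda s:cv2.cvtColor(s['image'],cv2.COLOR_RGB2GRAY).astype(np.float32)
r=R.from_euler('z',RY).as_matrix()
for nm,a,b in(('top',t0,T),('side',s0,S)):
    for yy in(-.108,.108):   # bar end patches: template match vs start
        u,v=proj(a,RC+r@[0,yy,.127]).astype(int); tp=g(a)[v-6:v+7,u-6:u+7]; rg=g(b)[v-10:v+11,u-10:u+11]
        m=cv2.matchTemplate(rg,tp,cv2.TM_CCOEFF_NORMED); k=np.unravel_index(m.argmax(),m.shape); print(nm,yy,'shift',k[1]-4,k[0]-4,round(float(m.max()),3))
# plates, top & side: gilt / dark pixels where the plates should be
for nm,s in(('top',T),('side',S)):
  for ys in(66,0,-66,33,-33,99):
    c=SC+SR@[-.012,ys/1e3,.062]+NRM*.0025+PZ*.101; u,v=proj(s,c).round().astype(int); print(nm,ys,(u,v),s['image'][v-1:v+2,u-1:u+2].mean((0,1)).round(),end=' ')
    c=SC+SR@[-.012,ys/1e3,.062]+NRM*.005+PZ*.05; u,v=proj(s,c).round().astype(int); print('face',s['image'][v-1:v+2,u-1:u+2].mean((0,1)).round())
# other things: masked change of top view
d=cv2.absdiff(t0['image'],T['image']).max(2)>70
for nm,x,y in(('tin',.308,.101),('jar',.536,-.002),('brush',.327,-.168),('helmet',.73,-.253),('bowl',.486,-.5),('turq',.619,-.118),('hammer',.69,.2)):
    u,v=proj(T,[x,y,.03]).astype(int);print(nm,int(d[v-12:v+13,u-12:u+13].sum()),end=' ')
```

```text
[ 0.3847 -0.4162  0.3705] [ 0.  -0.2 -0.6] [-1.05  0.3   1.42  0.06  1.4  -2.59]
top (np.float64(328.06), np.float64(203.09), 54) (np.float64(328.21), np.float64(202.71), 48)
side (np.float64(286.29), np.float64(217.64), 73) (np.float64(286.72), np.float64(217.47), 74)
top -0.108 shift 0 0 0.979
top 0.108 shift 0 0 0.994
side -0.108 shift 0 0 0.993
side 0.108 shift 0 0 0.993
top 66 (np.int64(173), np.int64(185)) [124.  95.  45.] face [53. 42. 21.]
top 0 (np.int64(193), np.int64(191)) [121.  94.  44.] face [59. 51. 26.]
top -66 (np.int64(213), np.int64(197)) [127.  97.  46.] face [73. 45. 25.]
top 33 (np.int64(183), np.int64(188)) [109.  78.  40.] face [49. 46. 39.]
top -33 (np.int64(203), np.int64(194)) [108.  79.  40.] face [50. 47. 39.]
top 99 (np.int64(163), np.int64(182)) [110.  91.  61.] face [63. 61. 59.]
side 66 (np.int64(221), np.int64(154)) [196. 153.  86.] face [40. 27. 13.]
side 0 (np.int64(225), np.int64(162)) [160. 120.  57.] face [46. 41. 17.]
side -66 (np.int64(230), np.int64(170)) [171. 127.  63.] face [72. 28. 11.]
side 33 (np.int64(223), np.int64(158)) [170. 129.  70.] face [16. 16.  7.]
side -33 (np.int64(227), np.int64(166)) [138. 103.  52.] face [45. 22.  9.]
side 99 (np.int64(218), np.int64(151)) [226. 188. 123.] face [57. 54. 51.]
tin 208 jar 0 brush 337 helmet 0 bowl 20 turq 0 hammer 0
```

Everything is in place: the bar ends match the original clipped picture in both views, gilt and faces show at all three places on the stand, and the robot is clear. Handing in.

```bash
python3 -c "
from station import ticket
print(ticket.sign_off())"
```

```text
the job is handed in; nothing more can be done
None
```

I've handed the job in: the three plates present lean side by side on the stand, the keeper bar is clipped home on the empty rack, and everything is released; the hand-in returned no verdict.

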